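Clear the seam and peel off the top palette tray

ROBOT

A 6-joint arm with a two-finger parallel gripper is mounted at the origin on the work surface. World frame = base frame: x ahead of the robot, y to its left, z up, the work surface at z = 0. Lengths are in m, angles in rad, forces in N, time in s.
With the tool pointing down it reaches from about 0.15 to 0.775 m from the base axis. Payload 6.1 kg.
Tool frame: the origin (TCP) lies at the very end of the fingers, on their centre line; the grasp point (between the pads) lies 19 mm behind it; z points along the fingers, x is the direction in which the jaws open and shut, and the axes are right-handed (so a half turn about z gives the same grasp; the last joint's range is limited). The gripper opens to 85 mm and grips with 20 to 120 N. Pads are 22 mm wide; open, the fingers measure 114 mm over their backs; the gripper's body (76 mm by 85 mm) begins 54 mm behind the grasp point. The pads swing forward as they close: fully open they stand 13 mm farther back than shut.
Start: joints at [-1.14, 0.126, -0.04, 1.405, 0, 1.571], TCP at [0.219, -0.477, 0.2] pointing down, gripper open.
Joint ranges: [-2.72, 2.72], [-0.95, 1.95], [-1.27, 1.35], [-1.78, 2.02], [-1.46, 1.47], [-3.14, 3.14]. Speed limits (rad/s): [2.39, 2.39, 3.01, 3.14, 3.14, 3.14].

INTERFACE

Orientations are given as a rotation vector (axis times angle).
In Python, from rig import robot gives the robot as it stands.
- The arm moves only by the shell command python3 -m pendant 'ROWS' [FORCE]. ROWS is JSON, a list of rows, each a list of 5 numbers: the opening, from 0 (shut) to 1 (fully open), then the shift along the tool's x, y, z in m, then the turn about the tool's z in degrees. A call has exactly 10 rows; each row shifts and turns the commanded pose from where the row before left it, along the tool's axes as they then stand; what a row does not reach is not made up. A row lasts 1/12 s, in which the tool goes at most 41.7 mm and 7.16 degrees, less where a joint would pass 70% of its speed; a pose out of reach is approached as far as the arm can. A call with a gripper value outside its range is refused whole. The fingers move at their own pace and stop on an object; FORCE is the grip in N (left out, the last holds). Time passes only in rows, so rows that do not move let the fingers close, or fill a call up. It gives the time, the measured TCP pose, the force and the opening at its end, in the units of the state.
- robot.state(): the state, without advancing time (a new reading comes with each control period).
- robot.grab_frame(name): name is "scene" or "top" or "wrist"; returns the picture (480x640x3 uint8, red, green, blue); there is no depth.
- robot.camera_model(name): a dict with "camera_matrix" (3x3 intrinsics, pixels), "R" (3x3) and "t" (3): a world point X has camera coordinates R X + t. Camera axes: x right, y down, z forward; pixel columns grow to the right and rows downward; lengths in m; the calibration is good to about 2 mm. The wrist camera is an equidistant fisheye: a pixel r from the principal point sees the ray r / f radians off the axis. A picture is of the moment at which its call begins: read the wrist's pose just before it. camera_model takes no time and is no camera call; for the wrist camera it gives the pose at the moment of the call.
- robot.hand_in(): hands the job in, once; it reports no verdict.
The state is a dict: "clock": time; "qpos": joint angles; "qvel": joint speeds; "joint_torque": joint torques, N m; "ee_pos": TCP position; "ee_rot": TCP orientation; "wrist_force": force on the tool from outside, world axes, zero at the start; "wrist_torque": the same for the moment, N m; "opening": finger opening in m.
Only numpy, scipy, OpenCV 4.12 (cv2) and the standard library are available. Lean on these libraries where they do the work, as an engineer would, in place of code of your own. Each camera call takes 0.05 s, during which the arm holds its last target.

TASK

Take the orange-handled pick from its wooden stand, draw its point slowly (about 3 cm a second) down in the copper-lined groove beside the top palette tray from the blue dot to the red dot, and stand the pick back in its stand. Then pinch the tray's blue thumb tab and peel the tray off its sticky stack tab corner first, with the opposite corner still down while the tab corner comes up, keeping the tray face up. Finish while holding it by the tab, still, roughly level and well clear (some 20 cm up) over the middle of the grey mat, with the jar, cup and bowl left alone.

Things in the scene. Friction and masses are not known exactly. Their poses are not given: they have to be found in the camera images.
- stack: fixed pile of nested white palettes, 184 x 224 mm (x, y), 46 mm high; origin at the centre of its underside, z up. The tray sits on its seat 36 mm up, inside a raised border 12 mm wide, 46 mm high; a groove 10 mm wide and deep runs between them. In it on the -y and +y sides, at x = +-35 mm, four sprung rubber grips (2 N each) press on the tray
- seam_start (a point): on the copper floor of the groove along the stack's +x long side, at the blue dot (the dot, 12 mm wide, lies on the border 11 mm to +x); 36 mm above the stack's underside. Stack frame (75, 75, 36) mm
- seam_end (a point): on the groove floor at the red dot, next to the thumb-tab corner; stack frame (75, -75, 36) mm. The seam path is the straight 150 mm line from seam_start
- tray: loose white palette tray 140 x 180 mm (x, y), 20 mm high, 4 mm walls and floor, 70 to 140 g; origin at the centre of its underside, z up out of its face, axes along the stack's while nested. The stack's rubber grips resist lifting with 5 to 10 N in all over the first 13 mm, less when one corner comes up first
- tab (a point): point to pinch, in the middle of the tray's blue thumb tab: an upright plate 10 mm thick, 36 mm wide, across the tray's (+x, -y) corner, rising from the rim (20 mm) to 56 mm above its underside; tray frame (53.3, -73.3, 38) mm. Its faces look along the tray's (1, -1, 0) diagonal: fingers close along that, one inside, one outside the tray
- tab_corner (a point): underside of the tray's corner at the tab, tray frame (70, -90, 0) mm
- far_corner (a point): underside of the tray's opposite corner, tray frame (-70, 90, 0) mm
- stand: fixed wooden block 60 x 60 x 70 mm with one round upright hole 17 mm wide right through its middle, slightly chamfered; origin at the centre of its underside
- pick: loose pick 140 mm long, 60 g, upright in the stand at first: origin at its point, z towards the handle's end. Point tapering 6 to 2 mm over 12 mm, steel shaft 6 mm wide to 60 mm, brass collar 26 mm wide from 60 to 66 mm, round orange handle 14 mm wide from 66 to 140 mm. In the stand the collar rests on the block, the point 10 mm above the table
- mat: fixed grey mat 160 x 200 mm, 3 mm thick, with a white cross in its middle; origin at the centre of its underside
- paint_jar: loose paint jar, 52 mm wide, 70 mm high, bystander; origin at the centre of its underside
- cup: loose white cup, 72 mm wide, 85 mm high, bystander; origin at the centre of its underside
- bowl: loose blue bowl, 90 mm wide, 40 mm high, bystander; origin at the centre of its underside
Things that resemble listed ones, but are neither listed nor needed, are in the scene too. What is shaped like the tray but pink or yellow is not meant. What is meant by the pick is not purple, and is the smaller of those in its own colour.

How it is judged:
On the way, in this order (a step that is already met when the one before it is completed fails the run):
1. the held pick's point is down in the groove at the blue dot (y of pick in the frame of stack between 0.066 and 0.084 m and x of pick in the frame of stack between 0.068 and 0.082 m and z of pick in the frame of stack below 0.045 m and contact force between the fingers and pick above 0.5 N), for 0.1 s.
2. the held point is in the groove 30 mm along it (y of pick in the frame of stack between 0.038 and 0.052 m and x of pick in the frame of stack between 0.068 and 0.082 m and z of pick in the frame of stack below 0.045 m and contact force between the fingers and pick above 0.5 N).
3. the held point is in the groove 60 mm along it (y of pick in the frame of stack between 0.008 and 0.022 m and x of pick in the frame of stack between 0.068 and 0.082 m and z of pick in the frame of stack below 0.045 m and contact force between the fingers and pick above 0.5 N).
4. the held point is in the groove 90 mm along it (y of pick in the frame of stack between -0.022 and -0.008 m and x of pick in the frame of stack between 0.068 and 0.082 m and z of pick in the frame of stack below 0.045 m and contact force between the fingers and pick above 0.5 N).
5. the held point is in the groove 120 mm along it (y of pick in the frame of stack between -0.052 and -0.038 m and x of pick in the frame of stack between 0.068 and 0.082 m and z of pick in the frame of stack below 0.045 m and contact force between the fingers and pick above 0.5 N).
6. the held point is in the groove at the red dot (y of pick in the frame of stack between -0.084 and -0.066 m and x of pick in the frame of stack between 0.068 and 0.082 m and z of pick in the frame of stack below 0.045 m and contact force between the fingers and pick above 0.5 N), for 0.1 s.
7. the pick stands in its stand again, let go (horizontal distance between pick and stand below 0.008 m and z of pick in the frame of stand between 0.006 and 0.014 m and angle between pick's own z axis and vertical below 0.12 rad and contact force between the fingers and pick below 0.1 N), for 0.2 s.
8. the tray's tab corner is raised over 15 mm by the fingers while the opposite corner is still within 7 mm of its seat (z of tab_corner in the frame of stack above 0.051 m and z of far_corner in the frame of stack below 0.043 m and horizontal distance between far_corner and stack below 0.135 m and contact force between the fingers and tray above 0.5 N), for 0.1 s.
At the end, for the whole second after the job is handed in: Tray held, still, touching nothing else; tab and opposite corners over 120 mm up, middle under 400 mm, tilt under 20 deg, centre within 50 mm of the mat's. Pick let go in its stand (8 mm sideways, 4 mm in height, tilt 7 deg). Jar, cup and bowl within 30 mm of their starts (all of step 7 and contact force between the fingers and tray above 0.5 N and height (world z) of each of tab_corner, far_corner above 0.12 m and height (world z) of tray below 0.4 m and angle between tray's own z axis and vertical below 0.35 rad and horizontal distance between tray and mat below 0.05 m and linear speed of tray below 0.05 m/s and contact force between tray and pick below 0.05 N and contact force between tray and stand below 0.05 N and contact force between tray and paint_jar below 0.05 N and contact force between tray and cup below 0.05 N and contact force between tray and bowl below 0.05 N and distance of each of paint_jar, cup, bowl from where it was at the start of the episode below 0.03 m); the arm keeps its last pose, push and grip.
It fails at once if the pick is rushed: its point moves faster than 0.10 m/s along the groove (y of pick in the frame of stack between -0.066 and 0.066 m and x of pick in the frame of stack between 0.068 and 0.082 m and z of pick in the frame of stack below 0.045 m and linear speed of pick above 0.1 m/s).
It fails at once if the tray is tipped more than 45 degrees (angle between tray's own z axis and vertical above 0.785 rad).
It fails at once if the jar, the cup or the bowl is knocked (distance of any of paint_jar, cup, bowl from where it was at the start of the episode above 0.03 m).
It also fails if it takes over 72 s, if anything falls off the work surface, if the arm or the gripper's body presses on something with over 40 N, if the wrist force passes 120 N, or if a joint passes its speed limit or range.

## Working session

There is one attempt and no reset: what is moved stays moved. The work goes in short steps, Python scripts to look and compute and a shell command to move; the robot and the scene stay as the last step left them, time stands still between calls to the robot, and variables do not carry over. Pictures are saved under pics/ and viewed, and the job is handed in when it is done.

```bash
ls; mkdir -p pics; python3 - <<'E'
from rig import robot
import cv2
s=robot.state();print(s)
for n in("scene","top","wrist"):
    im=robot.grab_frame(n);cv2.imwrite(f"pics/{n}0.png",im[:,:,::-1])
    m=robot.camera_model(n);print(n,m)
E
```

```text
pics
{'clock': 0.0, 'qpos': array([-1.13999663e+00,  1.26379663e-01, -4.06258775e-02,  1.40540411e+00,
        4.57696611e-06,  1.57080310e+00]), 'qvel': array([ 0.0017668 ,  0.00042528,  0.00087714,  0.00058579, -0.00165714,
        0.00028727]), 'joint_torque': array([ 9.90429669e-06, -4.35914934e+01,  3.52924347e+01,  1.75048696e-02,
       -4.59579655e-05,  9.49448946e-06]), 'ee_pos': array([ 0.21904463, -0.47660594,  0.19942051]), 'ee_rot': array([-2.64417023e+00,  1.69483631e+00,  2.12907830e-03]), 'wrist_force': array([-0.46344092,  0.79230761, -0.83715245]), 'wrist_torque': array([ 0.01302857, -0.00719572,  0.01513918]), 'opening': 0.0850579758281015}
scene {'camera_matrix': array([[469.84417776,   0.        , 325.753093  ],
       [  0.        , 469.84417776, 232.37934127],
       [  0.        ,   0.        ,   1.        ]]), 'R': array([[ 2.53563022e-01,  9.67318833e-01, -2.61985653e-04],
       [ 5.08574517e-01, -1.33542873e-01, -8.50598767e-01],
       [-8.22835193e-01,  2.15547154e-01, -5.25815243e-01]]), 't': array([-0.16722748, -0.188355  ,  1.39452157])}
top {'camera_matrix': array([[450.7831317 ,   0.        , 328.39946285],
       [  0.        , 450.7831317 , 243.33805127],
       [  0.        ,   0.        ,   1.        ]]), 'R': array([[-0.02927827, -0.99940617,  0.0181685 ],
       [-0.98074819,  0.02521139, -0.19364239],
       [ 0.19306934, -0.02348824, -0.98090394]]), 't': array([0.02607754, 0.55525978, 0.92922491])}
wrist {'camera_matrix': array([[371.64829954,   0.        , 324.39390647],
       [  0.        , 371.64829954, 242.01113859],
       [  0.        ,   0.        ,   1.        ]]), 'R': array([[ 4.18057974e-01, -9.08420349e-01, -9.57701801e-06],
       [-8.60423122e-01, -3.95972877e-01,  3.20745276e-01],
       [-2.91375328e-01, -1.34081880e-01, -9.47165491e-01]]), 't': array([-0.52530765, -0.04206328,  0.38093651])}
```

View pics/scene0.png

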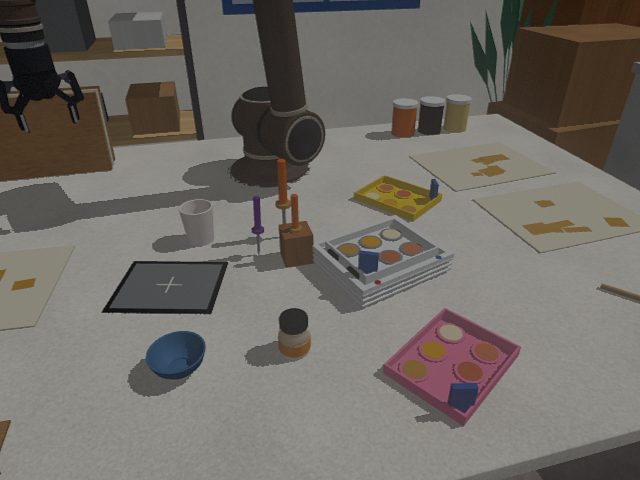

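View pics/top0.png

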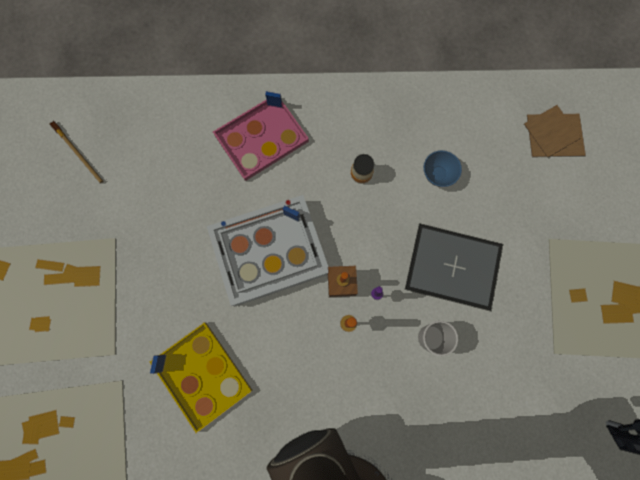

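View pics/wrist0.png

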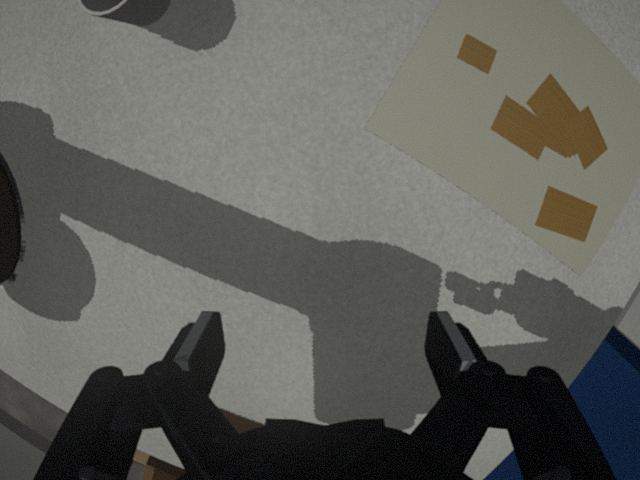

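Candidates for the pick are:
- the small orange one in the wooden block: scene (295,212), top (344,279)
- the larger orange one: scene (282,182), top (348,323)
- the purple one: scene (257,215), top (377,293)

By the description I choose the one in the block. For the tray, the candidates are white (top 268,252), pink (262,135) and yellow (203,378). I choose the white one.

```bash
python3 - <<'E'
import cv2
a=cv2.imread('pics/top0.png')[190:345,200:400];b=cv2.imread('pics/scene0.png')[150:310,240:470]
cv2.imwrite('pics/ct.png',cv2.resize(a,None,fx=4,fy=4,interpolation=cv2.INTER_CUBIC)[:600,:800])
cv2.imwrite('pics/cs.png',cv2.resize(b,None,fx=3.4,fy=3.4,interpolation=cv2.INTER_CUBIC))
E
```

```text
(no output)
```

View pics/ct.png

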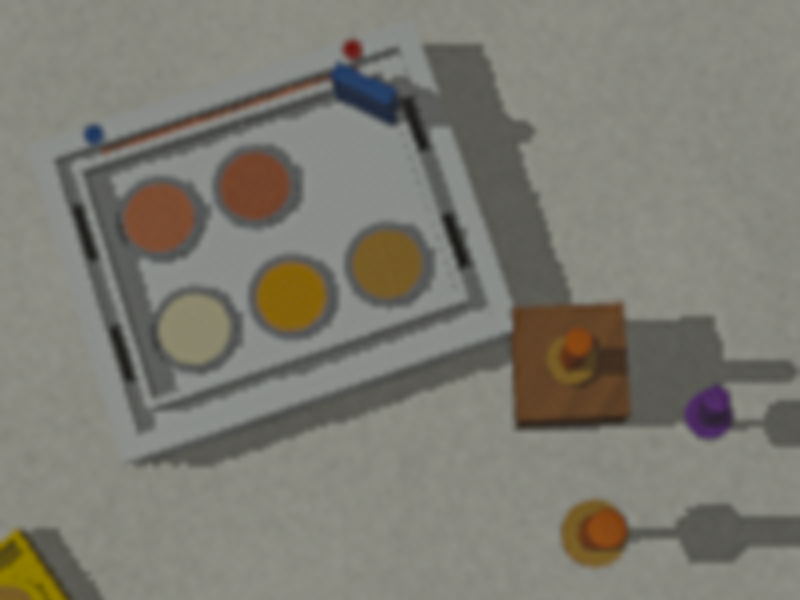

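View pics/cs.png

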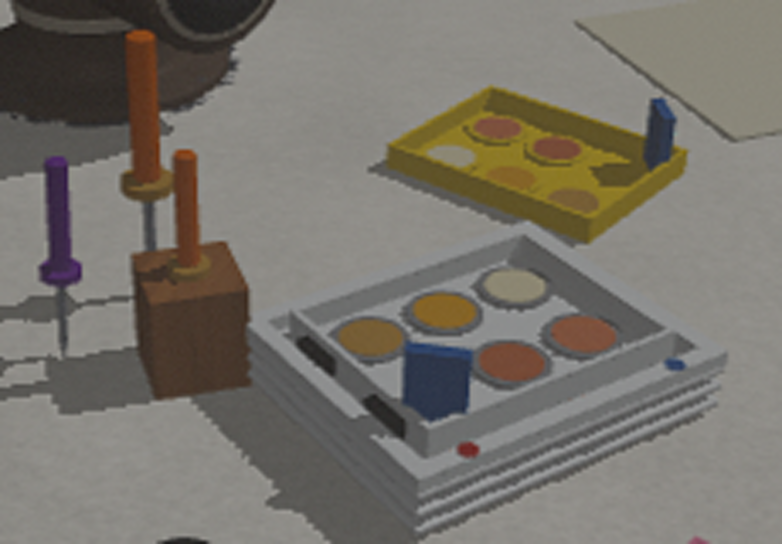

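The close crops confirm the choice. The small orange pick is in the block, and the white tray sits in its stack with the blue dot at the left end of the groove, the red dot at the right end and the tab at the red end. Next I measure.

```bash
cat > h.py <<'E'
import numpy as np,cv2
from rig import robot
from scipy.spatial.transform import Rotation as Rn
def ray(n,u,v,m=None):
    m=m or robot.camera_model(n);K=m['camera_matrix']
    if n=='wrist':
        x,y=(u-K[0,2])/K[0,0],(v-K[1,2])/K[1,1];r=np.hypot(x,y)
        d=np.array([np.sin(r)*x/max(r,1e-9),np.sin(r)*y/max(r,1e-9),np.cos(r)])
    else: d=np.array([(u-K[0,2])/K[0,0],(v-K[1,2])/K[1,1],1.])
    return -m['R'].T@m['t'],m['R'].T@d
def onz(n,u,v,z,m=None):
    c,d=ray(n,u,v,m);return c+d*(z-c[2])/d[2]
def proj(n,X,m=None):
    m=m or robot.camera_model(n);p=m['R']@np.asarray(X,float)+m['t'];K=m['camera_matrix']
    if n=='wrist':
        t=np.arctan2(np.hypot(p[0],p[1]),p[2]);s=t/np.hypot(p[0],p[1]);return K[0,0]*p[0]*s+K[0,2],K[1,1]*p[1]*s+K[1,2]
    return K[0,0]*p[0]/p[2]+K[0,2],K[1,1]*p[1]/p[2]+K[1,2]
def tri(a,b):
    A=[];B=[]
    for (n,u,v) in (a,b):
        c,d=ray(n,u,v);d/=np.linalg.norm(d);P=np.eye(3)-np.outer(d,d);A.append(P);B.append(P@c)
    x=np.linalg.lstsq(np.vstack(A),np.hstack(B),rcond=None)[0];return x
def blob(im,lo,hi,box,mina=5):
    x0,y0,x1,y1=box;h=cv2.cvtColor(im[y0:y1,x0:x1],cv2.COLOR_BGR2HSV);m=cv2.inRange(h,lo,hi)
    n,l,s,c=cv2.connectedComponentsWithStats(m);return [(c[i]+[x0,y0],s[i,4],s[i,:4]+[x0,y0,0,0]) for i in range(1,n) if s[i,4]>=mina]
E
python3 - <<'E'
from h import *
T=cv2.imread('pics/top0.png');S=cv2.imread('pics/scene0.png')
for nm,im,boxb,boxr in(("top",T,(216,216,230,230),(282,196,295,208)),("scene",S,(432,252,447,262),(370,277,386,288))):
    b=blob(im,(95,90,40),(130,255,255),boxb,3);r=blob(im,(0,90,40),(8,255,255),boxr,3)+blob(im,(170,90,40),(180,255,255),boxr,3)
    print(nm,[(x[0].round(2),x[1]) for x in b],[(x[0].round(2),x[1]) for x in r])
    for x in b+r: print(onz(nm,*x[0],.046).round(4))
# stand top by brown mask
h=blob(T,(5,80,40),(15,190,140),(322,260,362,300),100);print(h)
# white stack outline in top
print(blob(T,(5,200,100),(20,255,255),(335,265,360,295),3))
print('mat');
hs=cv2.cvtColor(T,cv2.COLOR_BGR2HSV)
g=cv2.inRange(T,(0,0,0),(45,45,45));g[:, :395]=0;g[:,515:]=0;g[:215]=0;g[320:]=0
cs,_=cv2.findContours(g,0,2);c=max(cs,key=cv2.contourArea);r=cv2.minAreaRect(c);print(r)
c0=r[0];print(onz('top',*c0,.003)); 
print([onz('top',*p,.003).round(3) for p in cv2.boxPoints(r)])
E
```

```text
top [(array([222.92, 223.33]), np.int32(12))] [(array([287.59, 202.12]), np.int32(17))]
[0.6084 0.2423 0.046 ]
[0.6536 0.0991 0.046 ]
scene [(array([438.23, 256.85]), np.int32(13))] [(array([377.42, 281.58]), np.int32(19))]
[0.6057 0.2429 0.046 ]
[0.65   0.0999 0.046 ]
[(array([342.08225108, 280.73160173]), np.int32(693), array([328, 266,  30,  30]))]
[(array([344.        , 275.35294118]), np.int32(34), array([341, 273,   7,   6]))]
mat
((454.68115234375, 266.76141357421875), (88.72835540771484, 66.537109375), 13.781597137451172)
[ 0.50386242 -0.27734906  0.003     ]
[array([ 0.457, -0.157,  0.003]), array([ 0.606, -0.204,  0.003]), array([ 0.551, -0.4  ,  0.003]), array([ 0.405, -0.349,  0.003])]
```

```bash
python3 - <<'E'
from h import *
T=cv2.imread('pics/top0.png');S=cv2.imread('pics/scene0.png')
print(onz('top',344.2,275.4,.15))
print('collar',onz('top',343,279.6,.076))
print('handle scene',[(x[0],x[2]) for x in blob(S,(5,180,60),(18,255,255),(288,190,304,236),5)])
print('triang handle top',tri(('scene',294.8,195.5),('top',344.2,275.4)))
# stand top corners from crop ct
for u,v in((514,309),(622,304),(628,416),(516,426)): print(onz('top',200+u/4,190+v/4,.07).round(4))
# bystanders
for nm,u,v,z in(('bigpick',348,323,.1),('purple',377,293,.1),('jar',363,160,.07),('cup',440,333,.085),('bowl',442,168,.04),('mat',454.8,266.5,.003)): print(nm,onz('top',u,v,z).round(3))
c,s=np.array([.5473,.1454]),np.deg2rad(17.39);R=np.array([[np.cos(s),-np.sin(s)],[np.sin(s),np.cos(s)]])
for p in((.092,.112),(.092,-.112),(-.092,-.112),(-.092,.112)): print('corner',p,np.round(proj('top',[*(c+R@p),.046]),1),np.round(proj('scene',[*(c+R@p),.046]),1))
tb=[*(c+R@[.0533,-.0733]),.092];print('tab',tb,proj('top',tb),proj('scene',tb))
# same for the bystander wide pick: scene tops
print('big',tri(('scene',281.5,160.5),('top',351,322)),'purple',tri(('scene',257,197.5),('top',378,290)))
E
```

```text
[ 0.47277557 -0.01567413  0.15      ]
collar [ 0.47308906 -0.01705673  0.076     ]
handle scene [(array([294.        , 195.15384615]), array([292, 194,   5,   3])), (array([297. , 205.5]), array([297, 202,   1,   8]))]
triang handle top [ 0.4730664  -0.01488785  0.14898804]
[0.5009 0.0125 0.07  ]
[ 0.502 -0.045  0.07 ]
[ 0.4426 -0.0457  0.07  ]
[0.439  0.0132 0.07  ]
bigpick [ 0.383 -0.023  0.1  ]
purple [ 0.441 -0.084  0.1  ]
jar [ 0.74  -0.072  0.07 ]
cup [ 0.357 -0.211  0.085]
bowl [ 0.728 -0.256  0.04 ]
mat [ 0.504 -0.278  0.003]
corner (0.092, 0.112) [205.8 226.7] [454.3 253. ]
corner (0.092, -0.112) [302.3 195.4] [363.  290.8]
corner (-0.092, -0.112) [329.1 272.4] [310.4 243. ]
corner (-0.092, 0.112) [229.8 306.3] [395.3 214.4]
tab [np.float64(0.6200712724842805), np.float64(0.09138035634124742), 0.092] (np.float64(289.88273627332904), np.float64(211.11092369288565)) (np.float64(368.7875691848561), np.float64(252.44382864069775))
big [ 0.38275402 -0.0226962   0.18662133] purple [ 0.44345806 -0.08331069  0.13859384]
```

```bash
cat >> h.py <<'E'
def rel(x,y,z,jaw):
    s=robot.state();R=Rn.from_rotvec(s['ee_rot']).as_matrix();d=R.T@(np.array([x,y,z])-s['ee_pos'])
    a=np.rad2deg(np.arctan2(R[1,0],R[0,0]))
    t=(-(jaw-a)+90)%180-90  # tool z down: turn about tool z is opposite
    print('clock %.2f'%s['clock'],'pos',s['ee_pos'].round(4),'jaw',a.round(2),'tilt',np.round(R[:,2],3),'F',s['wrist_force'].round(1),'op',round(s['opening'],4))
    print('shift tool mm',(d*1000).round(1),'turn',t.round(1))
E
python3 - <<'E'
from h import *
rel(.473,-.016,.25,-27.6); print(robot.state()['qpos'].round(2))
E
```

```text
clock 0.15 pos [ 0.2191 -0.4767  0.1996] jaw -65.32 tilt [-0.     0.001 -1.   ] F [-0.2 -0.3  0.5] op 0.0855
shift tool mm [-312.6 -423.1  -50. ] turn -37.7
[-1.14  0.13 -0.04  1.41  0.    1.57]
```

```bash
python3 -m pendant '[[0.6,-0.021,-0.028,-0.01,0],[0.6,-0.021,-0.028,-0.01,0],[0.6,-0.021,-0.028,-0.01,0],[0.6,-0.021,-0.028,-0.01,0],[0.6,-0.021,-0.028,-0.01,0],[0.6,-0.021,-0.028,0,0],[0.6,-0.021,-0.028,0,0],[0.6,-0.021,-0.028,0,0],[0.6,-0.021,-0.028,0,0],[0.6,-0.021,-0.028,0,0]]' 30
python3 -m pendant '[[0.6,-0.021,-0.028,0,0],[0.6,-0.021,-0.028,0,0],[0.6,-0.021,-0.028,0,0],[0.6,0,0,0,-6.5],[0.6,0,0,0,-6.5],[0.6,0,0,0,-6.5],[0.6,0,0,0,-6.5],[0.6,0,0,0,-6.5],[0.6,0,0,0,-5.2],[0.6,0,0,0,0]]'
python3 - <<'E'
from h import *
rel(.473,-.016,.25,-27.6)
cv2.imwrite('pics/w1.png',robot.grab_frame('wrist')[:,:,::-1])
m=robot.camera_model('wrist');print(repr(m))
for z in(.07,.15):print(proj('wrist',[.473,-.016,z],m))
E
```

```text
clock: 0.98
ee_pos: [0.3863, -0.1676, 0.2502]
ee_rot: [-2.645, 1.696, -0.0]
wrist_force: [1.1, -0.3, 0.0]
opening: 0.0511
clock: 1.82
ee_pos: [0.4358, -0.0769, 0.25]
ee_rot: [3.052, -0.746, -0.001]
wrist_force: [-0.4, -0.6, 0.2]
opening: 0.0514
clock 1.82 pos [ 0.4358 -0.0769  0.25  ] jaw -27.48 tilt [-0.  0. -1.] F [-0.4 -0.6  0.2] op 0.0514
shift tool mm [  4.9 -71.1  -0. ] turn 0.1
{'camera_matrix': array([[371.64829954,   0.        , 324.39390647],
       [  0.        , 371.64829954, 242.01113859],
       [  0.        ,   0.        ,   1.        ]]), 'R': array([[ 8.85443453e-01, -4.64746995e-01,  3.48637307e-04],
       [-4.40168281e-01, -8.38374493e-01,  3.21527751e-01],
       [-1.49136767e-01, -2.84848101e-01, -9.46900092e-01]]), 't': array([-0.42229929,  0.06881797,  0.47169648])}
(np.float64(328.6191658433939), np.float64(132.05929199681745))
(np.float64(329.88119177731477), np.float64(135.46657070140498))
```

View pics/w1.png

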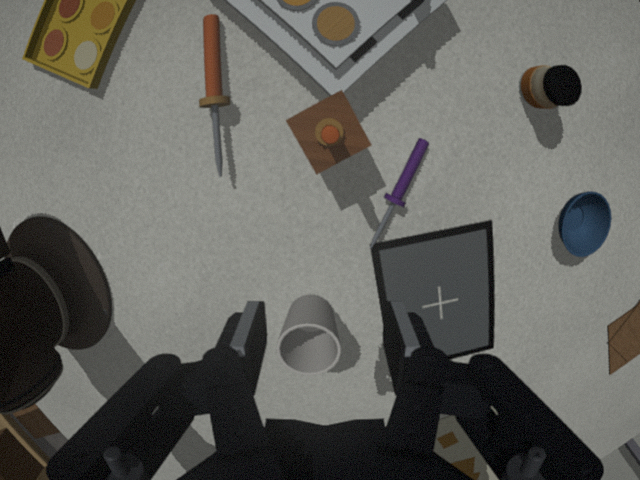

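The wrist view shows the pick's handle end at (331,134) in the block, with the stand centre near (329,132). Both match the prediction to within 2 px. Moving over it.

```bash
python3 -m pendant '[[0.6,0.005,-0.02,0,0],[0.6,0,-0.02,0,0],[0.6,0,-0.02,0,0],[0.6,0,-0.011,0,0],[0.6,0,0,0.02,0],[0.6,0,0,0.02,0],[0.6,0,0,0.01,0],[0.6,0,0,0,0],[0.6,0,0,0,0],[0.6,0,0,0,0]]'
python3 - <<'E'
from h import *
rel(.473,-.016,.10,-27.6)
cv2.imwrite('pics/w2.png',robot.grab_frame('wrist')[:,:,::-1])
m=robot.camera_model('wrist');np.savez('w2.npz',**m)
for z in(.07,.076,.15):print(proj('wrist',[.473,-.016,z],m))
c,s=np.array([.5473,.1454]),np.deg2rad(17.39);R=np.array([[np.cos(s),-np.sin(s)],[np.sin(s),np.cos(s)]])
for p in((.092,.112),(.092,-.112),(-.092,-.112),(.086,.075),(.086,-.075),(.0533,-.0733)): print(p,np.round(proj('wrist',[*(c+R@p),.046 if p[0]!=.0533 else .092],m),1))
E
```

```text
clock: 2.7
ee_pos: [0.4736, -0.0166, 0.2012]
ee_rot: [-3.05, 0.751, -0.002]
wrist_force: [0.1, -0.2, -0.5]
opening: 0.0511
clock 2.70 pos [ 0.4736 -0.0166  0.2012] jaw -27.66 tilt [ 0.001 -0.    -1.   ] F [ 0.1 -0.2 -0.5] op 0.0511
shift tool mm [ -0.9  -0.2 101.2] turn -0.1
(np.float64(322.22373420314864), np.float64(218.01426644556574))
(np.float64(322.2003100885114), np.float64(219.8698364539785))
(np.float64(321.8250528027995), np.float64(250.05328194413633))
(0.092, 0.112) [ 297.7 -112.2]
(0.092, -0.112) [470.6  41.4]
(-0.092, -0.112) [328.  175.3]
(0.086, 0.075) [320.9 -89.2]
(0.086, -0.075) [439.   15.1]
(0.0533, -0.0733) [427.1  22.6]
```

View pics/w2.png

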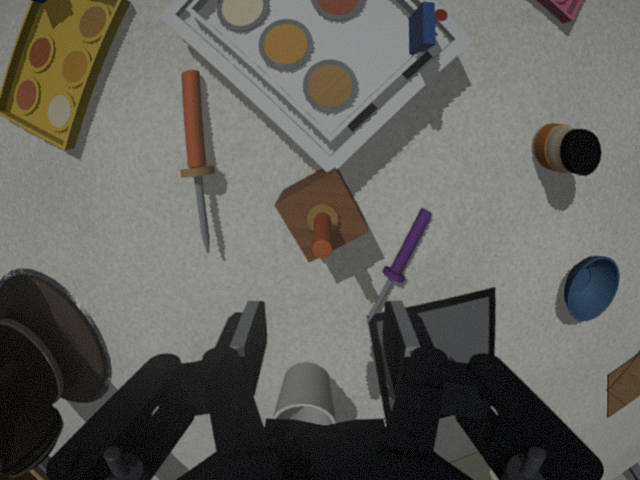

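The handle end is at (321,248) as predicted, centred between the fingers. The red dot at (441,15) agrees to 2 px. Descending and gripping.

```bash
python3 -m pendant '[[0.6,-0.001,0,0.02,0],[0.6,0,0,0.025,0],[0.6,0,0,0.025,0],[0.6,0,0,0.02,0],[0.6,0,0,0.011,0],[0.6,0,0,0,0],[0.1,0,0,0,0],[0.05,0,0,0,0],[0,0,0,0,0],[0,0,0,0,0]]' 50
python3 -m pendant '[[0,0,0,0,0],[0,0,0,0,0],[0,0,0,0,0],[0,0,0,-0.005,0],[0,0,0,-0.01,0],[0,0,0,-0.02,0],[0,0,0,-0.02,0],[0,0,0,-0.02,0],[0,0,0,-0.02,0],[0,0,0,0,0]]'
python3 - <<'E'
from h import *
rel(.473,-.016,.10,-27.6)
for n in('wrist','scene'):cv2.imwrite(f'pics/{n}3.png',robot.grab_frame(n)[:,:,::-1])
E
```

```text
clock: 3.58
ee_pos: [0.4735, -0.0158, 0.1009]
ee_rot: [-3.05, 0.75, -0.004]
wrist_force: [-0.5, 0.0, 5.5]
opening: 0.0117
clock: 4.42
ee_pos: [0.4743, -0.016, 0.1989]
ee_rot: [-3.05, 0.75, -0.01]
wrist_force: [0.2, 1.4, -0.4]
opening: 0.0119
clock 4.42 pos [ 0.4743 -0.016   0.1989] jaw -27.62 tilt [ 0.006 -0.    -1.   ] F [ 0.2  1.4 -0.4] op 0.0119
shift tool mm [-1.7  0.9 98.9] turn -0.0
```

View pics/scene3.png

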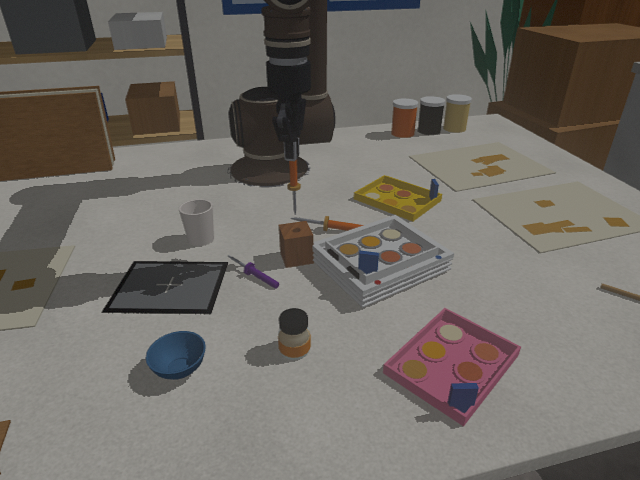

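View pics/wrist3.png

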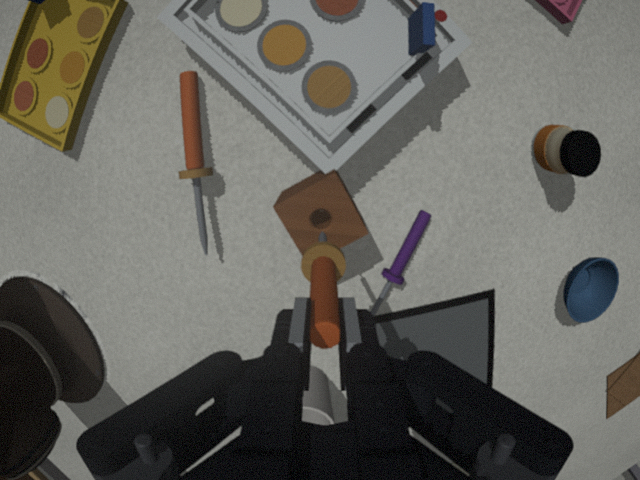

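The pick is held and out of the hole (wrist: collar at (323,263), tip at about (322,237)). The look-alike picks have only toppled, and the bystanders are untouched. Next I check the tip position.

```bash
python3 - <<'E'
from h import *
m=None
S=cv2.imread('pics/scene3.png');W=cv2.imread('pics/wrist3.png')
x,y,z=.4743,-.016,.108
for d in(0,.063,.14):
    print(d,np.round(proj('scene',[x,y,z+d]),1),np.round(proj('wrist',[x,y,z+d]),1))
a=cv2.resize(S[150:225,260:330],None,fx=7,fy=7,interpolation=cv2.INTER_CUBIC)
b=cv2.resize(W[200:280,280:370],None,fx=6,fy=6,interpolation=cv2.INTER_CUBIC)
cv2.imwrite('pics/c3.png',a);cv2.imwrite('pics/c3w.png',b)
print('hole',onz('wrist',320.5,218,.07))
E
```

```text
0 [294.7 214. ] [324.8 233. ]
0.063 [293.5 185.7] [325.2 265.4]
0.14 [292.  148.2] [326.1 339.9]
hole [ 0.4718489  -0.01324737  0.07      ]
```

View pics/c3.png

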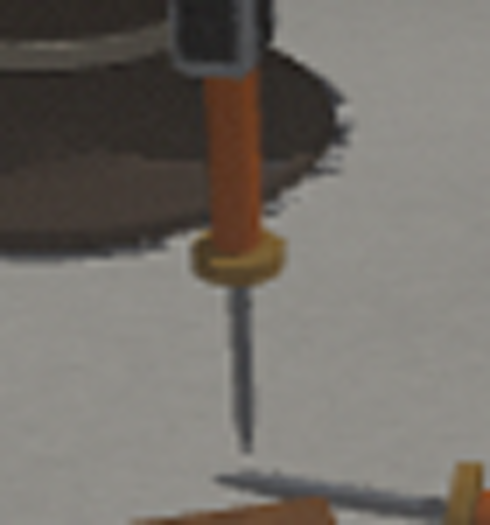

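View pics/c3w.png

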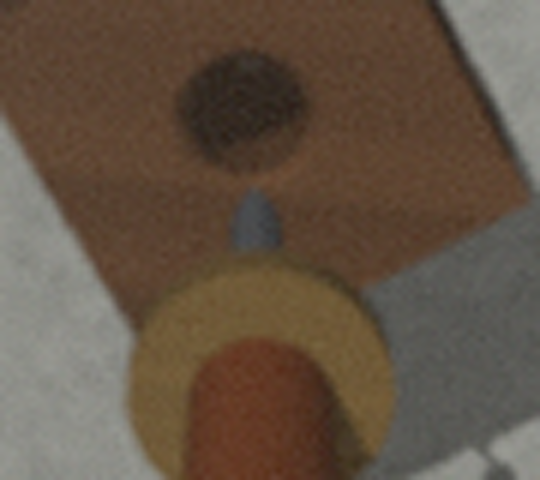

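```bash
python3 - <<'E'
from h import *
print(tri(('scene',295.1,214.6),('wrist',322.5,231.3)))
rel(.5965,.2393,.165,-27.6)
E
```

```text
[ 0.47303549 -0.0147834   0.10576755]
clock 4.52 pos [ 0.4731 -0.0159  0.1953] jaw -27.62 tilt [ 0.002 -0.    -1.   ] F [0.4 0.7 0.2] op 0.0118
shift tool mm [  -9.  -283.3   30.5] turn -0.0
```

```bash
python3 -m pendant '[[0,-0.001,-0.02,0,0],[0,-0.001,-0.03,0,0],[0,-0.001,-0.035,0,0],[0,-0.001,-0.04,0,0],[0,-0.001,-0.04,0,0],[0,-0.001,-0.04,0,0],[0,-0.001,-0.035,0,0],[0,-0.001,-0.028,0,0],[0,-0.001,-0.015,0,0],[0,0,0,0,0]]'
python3 -m pendant '[[0,0,0,0.01,0],[0,0,0,0.01,0],[0,0,0,0.01,0],[0,0,0,0,0],[0,0,0,0,0],[0,0,0,0,0],[0,0,0,0,0],[0,0,0,0,0],[0,0,0,0,0],[0,0,0,0,0]]'
python3 - <<'E'
from h import *
rel(.5965,.2393,.128,-27.6)
m=robot.camera_model('wrist');np.savez('w4.npz',**m)
for n in('wrist','top','scene'):cv2.imwrite(f'pics/{n}4.png',robot.grab_frame(n)[:,:,::-1])
cv2.imwrite('pics/c4.png',cv2.resize(cv2.imread('pics/wrist4.png')[160:360,230:480],None,fx=3,fy=3,interpolation=cv2.INTER_CUBIC))
E
```

```text
clock: 5.35
ee_pos: [0.5958, 0.2419, 0.1914]
ee_rot: [3.051, -0.745, -0.004]
wrist_force: [-1.2, 0.0, -1.5]
opening: 0.0118
clock: 6.18
ee_pos: [0.5958, 0.2391, 0.1646]
ee_rot: [-3.05, 0.75, -0.001]
wrist_force: [0.1, -0.2, -0.6]
opening: 0.0117
clock 6.18 pos [0.5958 0.2391 0.1646] jaw -27.62 tilt [ 0.001  0.    -1.   ] F [ 0.1 -0.2 -0.6] op 0.0117
shift tool mm [ 0.5 -0.5 36.6] turn -0.0
```

View pics/wrist4.png

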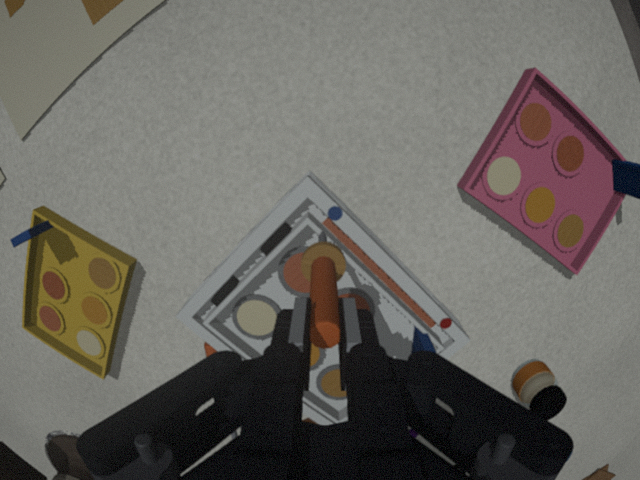

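View pics/c4.png

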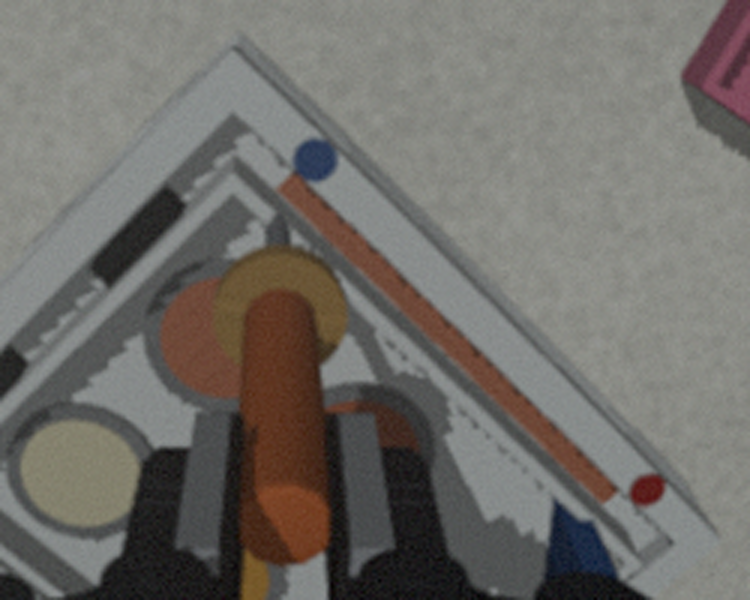

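View pics/scene4.png

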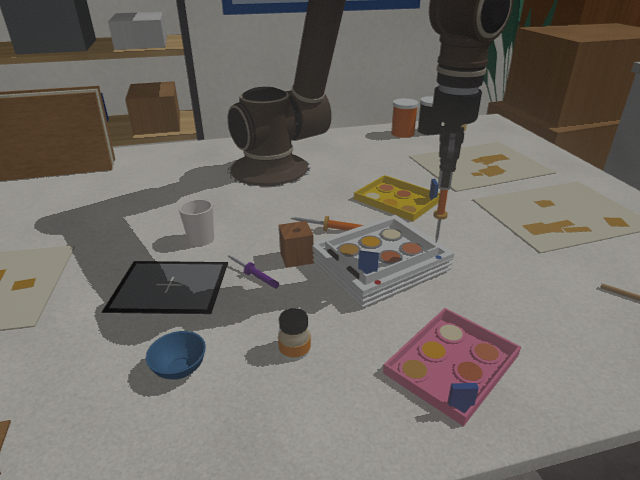

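The wrist view shows the pick above the groove. The blue dot is at (335,213), the red dot at (446,323), the copper starts near (327,221), and the tip is hidden behind the collar around (323,233). The bystanders are in place.

```bash
python3 - <<'E'
from h import *
m=dict(np.load('w4.npz'));W=cv2.imread('pics/wrist4.png')
b=blob(W,(95,90,40),(130,255,255),(325,203,345,223),10);r=blob(W,(0,120,40),(10,255,255),(436,313,456,333),10)+blob(W,(170,120,40),(180,255,255),(436,313,456,333),10)
print([(x[0].round(1),x[1]) for x in b+r])
B=onz('wrist',*b[0][0],.046,m);Rd=onz('wrist',*max(r,key=lambda x:x[1])[0],.046,m);print(B,Rd,np.linalg.norm(B-Rd))
# copper centreline
h=cv2.cvtColor(W,cv2.COLOR_BGR2HSV);k=cv2.inRange(h,(3,70,40),(16,200,160));k[:215]=0;k[335:]=0;k[:,:325]=0;k[:,450:]=0
n,l,s,c=cv2.connectedComponentsWithStats(k);i=max(range(1,n),key=lambda j:s[j,2]*s[j,3]);print(s[i])
ys,xs=np.where(l==i);P=np.array([onz('wrist',x,y,.036,m)[:2] for x,y in zip(xs,ys)])
u=(Rd-B)[:2];u/=np.linalg.norm(u);nn=np.array([-u[1],u[0]]);print('n',nn,'u',u,'jaw ang',np.rad2deg(np.arctan2(u[0],-u[1])))
q=(P-B[:2]);print('perp pct',np.percentile(q@nn,[2,25,50,75,98]).round(4),'along',np.percentile(q@u,[0.5,50,99.5]).round(4))
for nm in(B,Rd):pass
st=np.array([.5965,.2393,.036]);print('pred start',proj('wrist',st,m), 'tip now',proj('wrist',[.5958,.2391,.0745],m))
S=cv2.imread('pics/scene4.png');cv2.imwrite('pics/c4s.png',cv2.resize(S[180:290,370:460],None,fx=5,fy=5,interpolation=cv2.INTER_CUBIC))
for d in(0,.063):print(proj('scene',[.5958,.2391,.0745+d]))
E
```

```text
[(array([334.6, 212.9]), np.int32(130)), (array([445.6, 322.9]), np.int32(60))]
[0.60747541 0.2418731  0.046     ] [0.65313305 0.09782912 0.046     ] 0.15110687928897193
[ 325  218  110  109 1152]
n [0.95325892 0.30215466] u [ 0.30215466 -0.95325892] jaw ang 17.587062861249752
perp pct [-0.0154 -0.0137 -0.0119 -0.0102 -0.0086] along [0.0012 0.0668 0.1493]
pred start (np.float64(324.14201926665527), np.float64(218.42467110874054)) tip now (np.float64(323.4642697502038), np.float64(232.50359476319608))
(np.float64(436.01335826501946), np.float64(242.299652887378))
(np.float64(440.1386648108464), np.float64(214.17417547930006))
```

View pics/c4s.png

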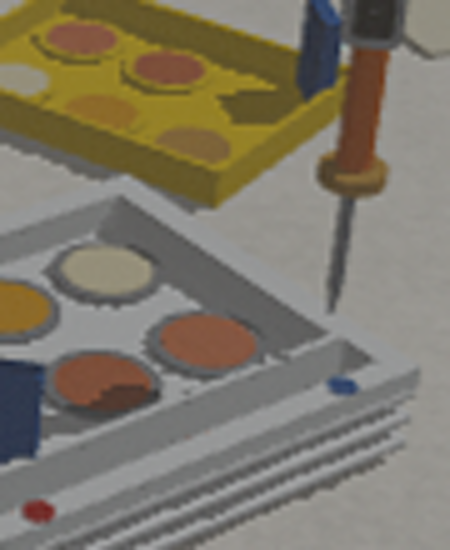

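```bash
python3 -m pendant '[[0,0.001,0,0.006,0],[0,0,0,0.008,0],[0,0,0,0.008,0],[0,0,0,0.005,0],[0,0,0,0.004,0],[0,0,0,0.004,0],[0,0,0,0,0],[0,0,0,0,0],[0,0,0,0,0],[0,0,0,0,0]]'
python3 - <<'E'
from h import *
rel(.5967,.2388,.1295,-27.6)
rel(.6418,.0953,.1295,-27.6)
for n in('wrist','scene'):cv2.imwrite(f'pics/{n}5.png',robot.grab_frame(n)[:,:,::-1])
a=cv2.resize(cv2.imread('pics/wrist5.png')[180:300,280:400],None,fx=4,fy=4,interpolation=cv2.INTER_CUBIC)
S=cv2.imread('pics/scene5.png');b=cv2.resize(S[190:286,380:460],None,fx=5,fy=5,interpolation=cv2.INTER_CUBIC)
cv2.imwrite('pics/c5.png',np.hstack([a[:480],b[:480,:320]]))
E
```

```text
clock: 7.17
ee_pos: [0.5967, 0.2387, 0.1297]
ee_rot: [-3.05, 0.75, -0.001]
wrist_force: [-0.4, -0.0, -0.1]
opening: 0.0117
clock 7.17 pos [0.5967 0.2387 0.1297] jaw -27.61 tilt [ 0.001  0.    -1.   ] F [-0.4 -0.  -0.1] op 0.0117
shift tool mm [-0.1 -0.1  0.2] turn -0.0
clock 7.17 pos [0.5967 0.2387 0.1297] jaw -27.61 tilt [ 0.001  0.    -1.   ] F [-0.4 -0.  -0.1] op 0.0117
shift tool mm [1.064e+02 1.062e+02 1.000e-01] turn -0.0
```

View pics/c5.png

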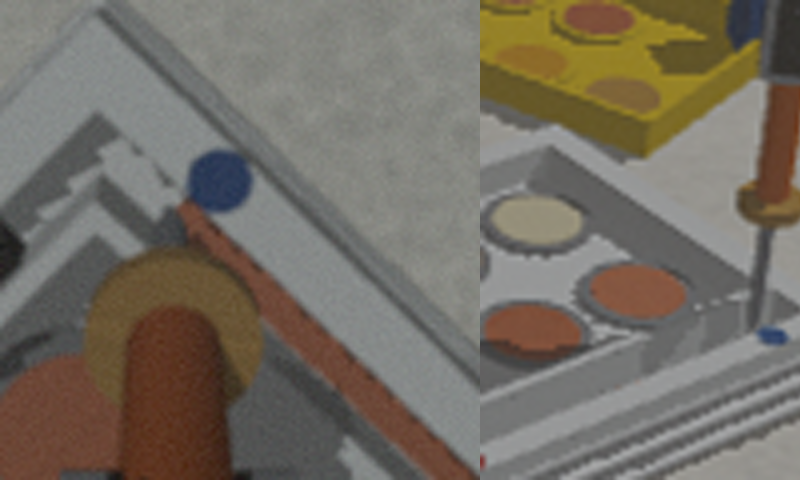

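The tip is in the groove at the blue dot with no contact force. I lower it 1.5 mm, then start the slow draw at 2.5 mm per row.

```bash
python3 -m pendant '[[0,0,0,0.0005,0],[0,0,0,0.0005,0],[0,0,0,0.0005,0],[0,0,0,0,0],[0,0.001,0.001,0,0],[0,0.00177,0.00177,0,0],[0,0.00177,0.00177,0,0],[0,0.00177,0.00177,0,0],[0,0.00177,0.00177,0,0],[0,0.00177,0.00177,0,0]]'
python3 -m pendant '[[0,0.00177,0.00177,0,0],[0,0.00177,0.00177,0,0],[0,0.00177,0.00177,0,0],[0,0.00177,0.00177,0,0],[0,0.00177,0.00177,0,0],[0,0.00177,0.00177,0,0],[0,0.00177,0.00177,0,0],[0,0.00177,0.00177,0,0],[0,0.00177,0.00177,0,0],[0,0.00177,0.00177,0,0]]'
python3 - <<'E'
from h import *
rel(.6418,.0953,.128,-27.6)
for n in('wrist','scene'):cv2.imwrite(f'pics/{n}6.png',robot.grab_frame(n)[:,:,::-1])
a=cv2.resize(cv2.imread('pics/wrist6.png')[180:300,280:400],None,fx=4,fy=4,interpolation=cv2.INTER_CUBIC)
S=cv2.imread('pics/scene6.png');b=cv2.resize(S[200:296,370:450],None,fx=5,fy=5,interpolation=cv2.INTER_CUBIC)
cv2.imwrite('pics/c6.png',np.hstack([a[:480],b[:480,:320]]))
E
```

```text
clock: 8.1
ee_pos: [0.6008, 0.2249, 0.1277]
ee_rot: [-3.051, 0.75, -0.0]
wrist_force: [-0.5, -1.1, -0.5]
opening: 0.012
clock: 8.93
ee_pos: [0.6082, 0.2012, 0.1277]
ee_rot: [-3.051, 0.75, -0.0]
wrist_force: [0.5, -0.1, -0.8]
opening: 0.0122
clock 8.93 pos [0.6082 0.2012 0.1277] jaw -27.61 tilt [ 0.  0. -1.] F [ 0.5 -0.1 -0.8] op 0.0122
shift tool mm [78.8 78.2 -0.3] turn -0.0
```

View pics/c6.png

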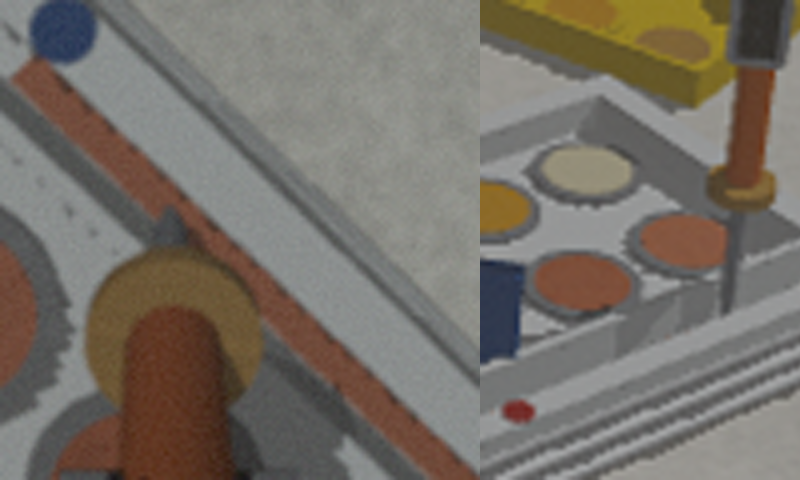

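The tip is in the groove but on the tray side (crop (172,208)). I nudge it 1.4 mm outwards while continuing.

```bash
python3 -m pendant '[[0,0.0023,0.0013,0,0],[0,0.0023,0.0013,0,0],[0,0.00177,0.00177,0,0],[0,0.00177,0.00177,0,0],[0,0.00177,0.00177,0,0],[0,0.00177,0.00177,0,0],[0,0.00177,0.00177,0,0],[0,0.00177,0.00177,0,0],[0,0.00177,0.00177,0,0],[0,0.00177,0.00177,0,0]]'
python3 -m pendant '[[0,0.00177,0.00177,0,0],[0,0.00177,0.00177,0,0],[0,0.00177,0.00177,0,0],[0,0.00177,0.00177,0,0],[0,0.00177,0.00177,0,0],[0,0.00177,0.00177,0,0],[0,0.00177,0.00177,0,0],[0,0.00177,0.00177,0,0],[0,0.00177,0.00177,0,0],[0,0.00177,0.00177,0,0]]'
python3 - <<'E'
from h import *
rel(.6428,.0956,.128,-27.6)
for n in('wrist','scene'):cv2.imwrite(f'pics/{n}7.png',robot.grab_frame(n)[:,:,::-1])
a=cv2.resize(cv2.imread('pics/wrist7.png')[180:300,280:400],None,fx=4,fy=4,interpolation=cv2.INTER_CUBIC)
S=cv2.imread('pics/scene7.png');b=cv2.resize(S[205:301,350:430],None,fx=5,fy=5,interpolation=cv2.INTER_CUBIC)
cv2.imwrite('pics/c7.png',np.hstack([a[:480],b[:480,:320]]))
E
```

```text
clock: 9.87
ee_pos: [0.6171, 0.1776, 0.1277]
ee_rot: [3.051, -0.75, -0.0]
wrist_force: [-0.2, -0.5, -0.8]
opening: 0.0119
clock: 10.7
ee_pos: [0.6246, 0.1537, 0.1277]
ee_rot: [3.051, -0.75, 0.0]
wrist_force: [-1.3, 0.6, -0.4]
opening: 0.0119
clock 10.70 pos [0.6246 0.1537 0.1277] jaw -27.62 tilt [ 0. -0. -1.] F [-1.3  0.6 -0.4] op 0.0119
shift tool mm [43.1 43.  -0.3] turn -0.0
```

View pics/c7.png

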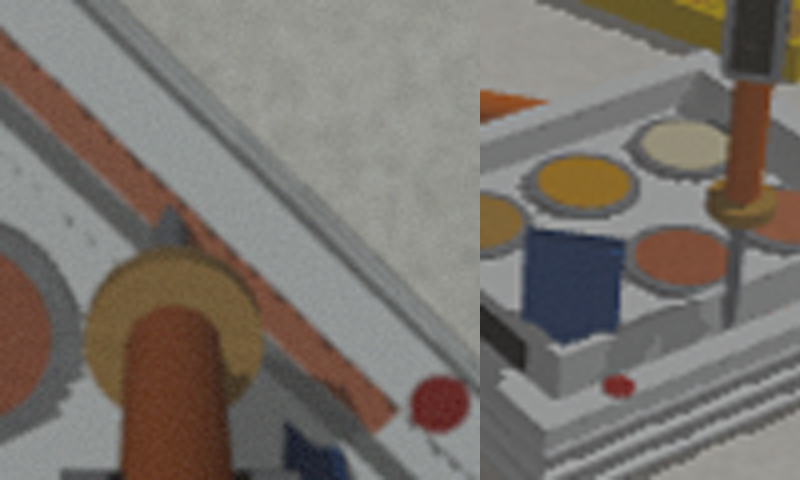

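The tip is still in the groove, slightly tray-side. I nudge it another 1.4 mm outwards and go on to the red dot.

```bash
python3 -m pendant '[[0,0.0023,0.0013,0,0],[0,0.0023,0.0013,0,0],[0,0.0018,0.00175,0,0],[0,0.0018,0.00175,0,0],[0,0.0018,0.00175,0,0],[0,0.0018,0.00175,0,0],[0,0.0018,0.00175,0,0],[0,0.0018,0.00175,0,0],[0,0.0018,0.00175,0,0],[0,0.0018,0.00175,0,0]]'
python3 -m pendant '[[0,0.0018,0.00175,0,0],[0,0.0018,0.00175,0,0],[0,0.0018,0.00175,0,0],[0,0.0018,0.00175,0,0],[0,0.0018,0.00175,0,0],[0,0.0018,0.00175,0,0],[0,0.0018,0.00175,0,0],[0,0.0018,0.00175,0,0],[0,0.0018,0.00175,0,0],[0,0.0018,0.00175,0,0]]'
python3 -m pendant '[[0,0.0018,0.00175,0,0],[0,0.0018,0.00175,0,0],[0,0.0018,0.00175,0,0],[0,0.001,0.001,0,0],[0,0,0,0,0],[0,0,0,0,0],[0,0,0,0,0],[0,0,0,0,0],[0,0,0,0,0],[0,0,0,0,0]]'
python3 - <<'E'
from h import *
rel(.6418,.0953,.128,-27.6)
for n in('wrist','scene'):cv2.imwrite(f'pics/{n}8.png',robot.grab_frame(n)[:,:,::-1])
a=cv2.resize(cv2.imread('pics/wrist8.png')[180:300,280:400],None,fx=4,fy=4,interpolation=cv2.INTER_CUBIC)
S=cv2.imread('pics/scene8.png');b=cv2.resize(S[210:306,340:420],None,fx=5,fy=5,interpolation=cv2.INTER_CUBIC)
cv2.imwrite('pics/c8.png',np.hstack([a[:480],b[:480,:320]]))
E
```

```text
clock: 11.63
ee_pos: [0.6337, 0.1302, 0.1277]
ee_rot: [-3.051, 0.75, -0.0]
wrist_force: [0.6, 0.6, -0.4]
opening: 0.012
clock: 12.47
ee_pos: [0.6416, 0.1063, 0.1277]
ee_rot: [3.051, -0.75, 0.0]
wrist_force: [0.5, -0.5, -0.6]
opening: 0.0115
clock: 13.3
ee_pos: [0.6442, 0.0982, 0.1277]
ee_rot: [-3.051, 0.75, 0.0]
wrist_force: [0.4, -0.5, -0.3]
opening: 0.0116
clock 13.30 pos [0.6442 0.0982 0.1277] jaw -27.61 tilt [-0.  0. -1.] F [ 0.4 -0.5 -0.3] op 0.0116
shift tool mm [-0.8  3.7 -0.3] turn -0.0
```

View pics/c8.png

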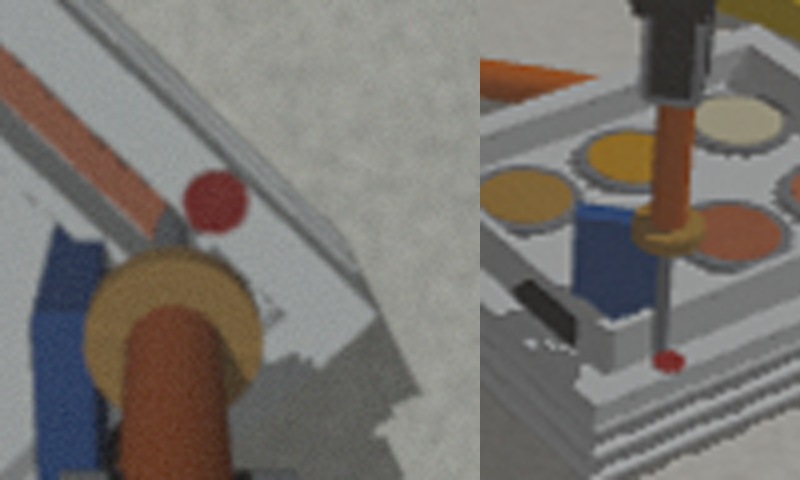

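The tip is at the red dot, at the end of the copper. I push on 2 mm, hold, then lift out.

```bash
python3 -m pendant '[[0,0.0007,0.0007,0,0],[0,0.0007,0.0007,0,0],[0,0,0,0,0],[0,0,0,0,0],[0,0,0,0,0],[0,0,0,-0.005,0],[0,0,0,-0.01,0],[0,0,0,-0.02,0],[0,0,0,-0.025,0],[0,0,0,-0.025,0]]'
python3 - <<'E'
from h import *
rel(.473,-.016,.2,-27.6)
E
```

```text
clock: 14.23
ee_pos: [0.6445, 0.0962, 0.2143]
ee_rot: [3.051, -0.75, -0.0]
wrist_force: [0.5, 0.1, 0.0]
opening: 0.0118
clock 14.23 pos [0.6445 0.0962 0.2143] jaw -27.62 tilt [-0. -0. -1.] F [0.5 0.1 0. ] op 0.0118
shift tool mm [-100.   178.9   14.4] turn -0.0
```

```bash
python3 -m pendant '[[0,-0.01,0.018,0,0],[0,-0.015,0.027,0,0],[0,-0.018,0.032,0,0],[0,-0.018,0.032,0,0],[0,-0.015,0.027,0,0],[0,-0.012,0.021,0.004,0],[0,-0.008,0.014,0.005,0],[0,-0.004,0.008,0.005,0],[0,0,0,0,0],[0,0,0,0,0]]'
python3 - <<'E'
from h import *
rel(.473,-.016,.1,-27.6)
for n in('wrist','scene'):cv2.imwrite(f'pics/{n}9.png',robot.grab_frame(n)[:,:,::-1])
a=cv2.resize(cv2.imread('pics/wrist9.png')[180:300,260:380],None,fx=4,fy=4,interpolation=cv2.INTER_CUBIC)
S=cv2.imread('pics/scene9.png');b=cv2.resize(S[180:276,260:340],None,fx=5,fy=5,interpolation=cv2.INTER_CUBIC)
cv2.imwrite('pics/c9.png',np.hstack([a[:480],b[:480,:320]]))
E
```

```text
clock: 15.07
ee_pos: [0.4737, -0.016, 0.1993]
ee_rot: [-3.05, 0.75, -0.002]
wrist_force: [-0.1, -0.9, -1.5]
opening: 0.0118
clock 15.07 pos [ 0.4737 -0.016   0.1993] jaw -27.65 tilt [ 0.001  0.    -1.   ] F [-0.1 -0.9 -1.5] op 0.0118
shift tool mm [-0.7  0.4 99.3] turn -0.0
```

View pics/c9.png

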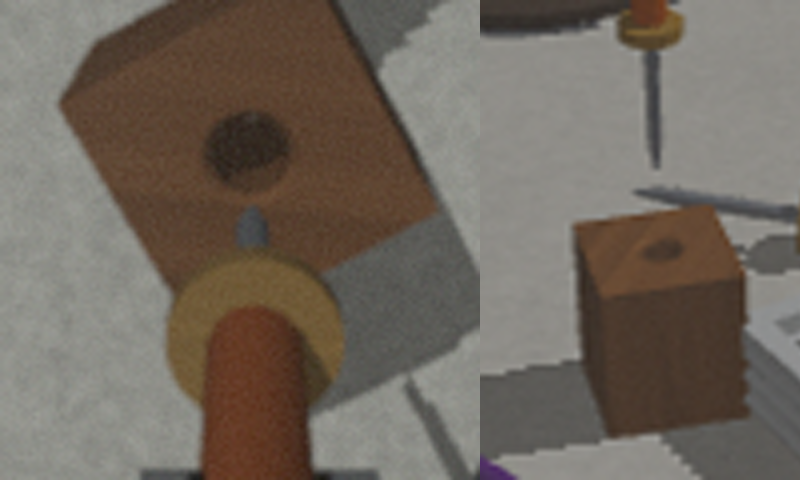

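The tip and hole line up exactly as they did after extraction. Inserting.

```bash
python3 -m pendant '[[0,-0.0005,0,0.01,0],[0,0,0,0.015,0],[0,0,0,0.015,0],[0,0,0,0.012,0],[0,0,0,0.012,0],[0,0,0,0.012,0],[0,0,0,0.01,0],[0,0,0,0.008,0],[0,0,0,0.004,0],[0,0,0,0,0]]'
python3 -m pendant '[[0,0,0,0,0],[0,0,0,0.0005,0],[0.15,0,0,0,0],[0.3,0,0,0,0],[0.5,0,0,0,0],[0.6,0,0,0,0],[0.6,0,0,0,0],[0.6,0,0,0,0],[0.6,0,0,0,0],[0.6,0,0,0,0]]'
python3 - <<'E'
from h import *
rel(.473,-.016,.1,-27.6)
for n in('wrist','scene'):cv2.imwrite(f'pics/{n}10.png',robot.grab_frame(n)[:,:,::-1])
a=cv2.resize(cv2.imread('pics/wrist10.png')[180:300,260:380],None,fx=4,fy=4,interpolation=cv2.INTER_CUBIC)
S=cv2.imread('pics/scene10.png');b=cv2.resize(S[180:276,260:340],None,fx=5,fy=5,interpolation=cv2.INTER_CUBIC)
cv2.imwrite('pics/c10.png',np.hstack([a[:480],b[:480,:320]]))
E
```

```text
clock: 16.0
ee_pos: [0.4733, -0.0156, 0.101]
ee_rot: [-3.051, 0.749, -0.001]
wrist_force: [-0.1, -0.3, -0.3]
opening: 0.0118
clock: 16.83
ee_pos: [0.4728, -0.0159, 0.1001]
ee_rot: [3.051, -0.75, -0.0]
wrist_force: [-0.3, -0.0, -0.2]
opening: 0.0514
clock 16.83 pos [ 0.4728 -0.0159  0.1001] jaw -27.62 tilt [-0.  0. -1.] F [-0.3 -0.  -0.2] op 0.0514
shift tool mm [0.3 0.  0.1] turn -0.0
```

View pics/c10.png

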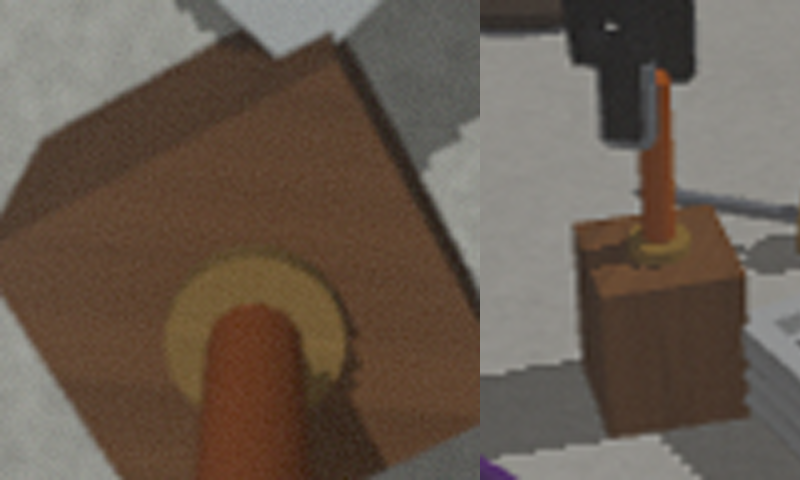

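The pick is seated upright, with the collar on the block, and let go. Rising and moving over to the tab.

```bash
python3 -m pendant '[[0.6,0,0,-0.02,0],[0.6,0,0,-0.03,0],[0.6,0,0,-0.03,0],[0.6,0,0,-0.02,0],[0.6,0.02,-0.02,0,0],[0.6,0.02,-0.03,0,0],[0.6,0.02,-0.03,0,0],[0.6,0.02,-0.03,0,0],[0.6,0,-0.015,0,0],[0.6,0,0,0,0]]'
python3 - <<'E'
from h import *
rel(.621,.0915,.15,-27.6)
m=robot.camera_model('wrist');np.savez('w11.npz',**m)
cv2.imwrite('pics/wrist11.png',robot.grab_frame('wrist')[:,:,::-1])
for z in(.056,.092):print(proj('wrist',[.621,.0915,z],m))
E
```

```text
clock: 17.77
ee_pos: [0.6031, 0.0601, 0.1985]
ee_rot: [-3.052, 0.746, 0.003]
wrist_force: [-0.7, 0.3, -0.4]
opening: 0.0512
clock 17.77 pos [0.6031 0.0601 0.1985] jaw -27.49 tilt [-0.002  0.001 -1.   ] F [-0.7  0.3 -0.4] op 0.0512
shift tool mm [  1.5 -36.2  48.5] turn 0.1
(np.float64(325.5691591056094), np.float64(174.09568314744303))
(np.float64(325.6641071281777), np.float64(180.87168475776022))
```

View pics/wrist11.png

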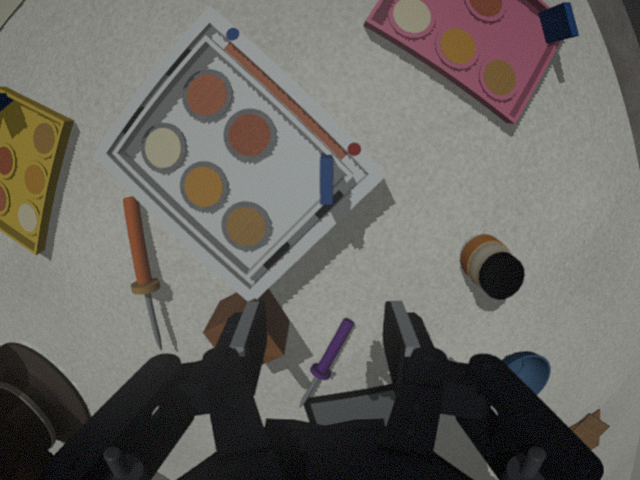

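The tab's top is centred at (327,180), within 1 px of the prediction, and its faces are square to the jaws. Moving over it and partway down, then a check.

```bash
python3 -m pendant '[[0.6,0.002,-0.01,0,0],[0.6,0,-0.016,0,0],[0.6,0,-0.01,0,0],[0.6,0,0,0.02,0],[0.6,0,0,0.03,0],[0.6,0,0,0.03,0],[0.6,0,0,0.02,0],[0.6,0,0,0,0],[0.6,0,0,0,0],[0.6,0,0,0,0]]' 20
python3 - <<'E'
from h import *
rel(.621,.0915,.060,-27.6)
m=robot.camera_model('wrist')
cv2.imwrite('pics/wrist12.png',robot.grab_frame('wrist')[:,:,::-1])
for z in(.056,.092):print(proj('wrist',[.621,.0915,z],m))
E
```

```text
clock: 18.65
ee_pos: [0.6209, 0.0892, 0.102]
ee_rot: [-3.05, 0.749, -0.003]
wrist_force: [0.0, -0.1, 0.8]
opening: 0.051
clock 18.65 pos [0.6209 0.0892 0.102 ] jaw -27.61 tilt [ 0.002  0.    -1.   ] F [ 0.  -0.1  0.8] op 0.051
shift tool mm [-1.1 -2.1 42. ] turn -0.0
(np.float64(321.7859569206396), np.float64(250.07907804149121))
(np.float64(321.514969950724), np.float64(272.72440533199335))
```

View pics/wrist12.png

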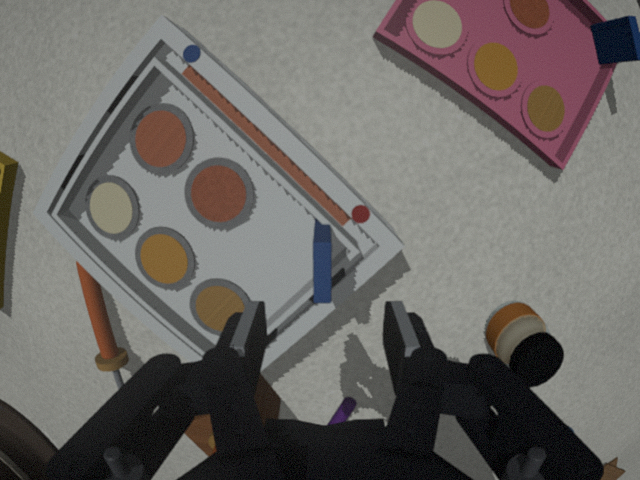

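The tab's top is centred at about (322,270), between the fingers, with one finger inside and one outside the tray. Descending and pinching at 20 N.

```bash
python3 -m pendant '[[0.6,-0.0005,-0.002,0.01,0],[0.6,0,0,0.015,0],[0.6,0,0,0.012,0],[0.6,0,0,0.005,0],[0.6,0,0,0,0],[0.3,0,0,0,0],[0.1,0,0,0,0],[0,0,0,0,0],[0,0,0,0,0],[0,0,0,0,0]]' 25
python3 - <<'E'
from h import *
rel(.621,.0915,.060,-27.6)
for n in('wrist','scene'):cv2.imwrite(f'pics/{n}13.png',robot.grab_frame(n)[:,:,::-1])
S=cv2.imread('pics/scene13.png');cv2.imwrite('pics/c13.png',cv2.resize(S[190:310,310:460],None,fx=5,fy=5,interpolation=cv2.INTER_CUBIC))
E
```

```text
clock: 19.53
ee_pos: [0.621, 0.0909, 0.0591]
ee_rot: [-3.05, 0.75, -0.002]
wrist_force: [-0.9, -0.6, 3.8]
opening: 0.0083
clock 19.53 pos [0.621  0.0909 0.0591] jaw -27.62 tilt [ 0.001  0.    -1.   ] F [-0.9 -0.6  3.8] op 0.0083
shift tool mm [-0.3 -0.5 -0.9] turn -0.0
```

View pics/c13.png

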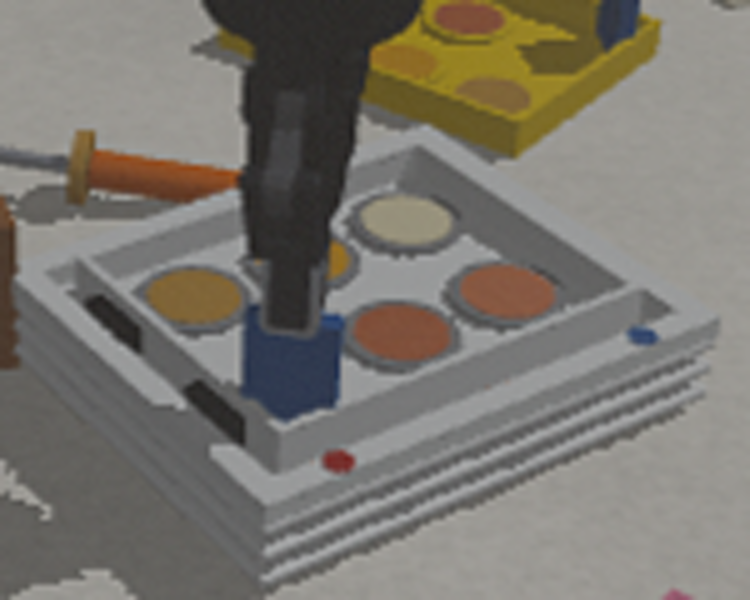

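View pics/wrist13.png

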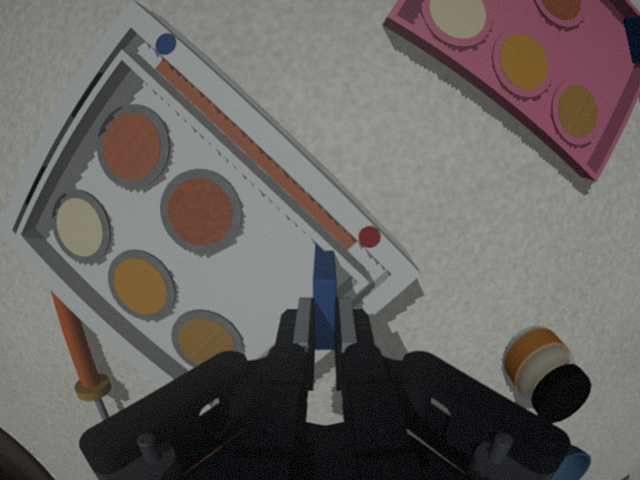

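```bash
python3 - <<'E'
from h import *
s=robot.state();p=s['ee_pos'];R=Rn.from_rotvec(s['ee_rot']).as_matrix();print(p,s['wrist_force'])
for nm,o in(('tcp',0),('grasp',-.019),('-.03',-.03)):
  for dx in(-.005,.005,.018):
    for dy in (0,-.011,):
      X=p+R@[dx,dy,o];print(nm,dx,dy,np.round(proj('scene',X),1),np.round(proj('wrist',X),1))
for z in(.056,.092):print('tab',z,np.round(proj('scene',[.621,.0915,z]),1),np.round(proj('wrist',[.621,.0915,z]),1))
W=cv2.imread('pics/wrist13.png');cv2.imwrite('pics/c13w.png',cv2.resize(W[220:400,250:400],None,fx=4,fy=3.3,interpolation=cv2.INTER_CUBIC))
E
```

```text
[0.6209854  0.09088965 0.05904524] [-0.89593943  0.23560151  3.37720462]
tcp -0.005 0 [368.2 265.9] [313.7 284.1]
tcp -0.005 -0.011 [374.1 266.7] [313.5 264.5]
tcp 0.005 0 [367.4 269. ] [333.  284.1]
tcp 0.005 -0.011 [373.4 269.8] [333.2 264.5]
tcp 0.018 0 [366.4 273.1] [357.9 284. ]
tcp 0.018 -0.011 [372.4 273.9] [358.7 264.5]
grasp -0.005 0 [368.7 257.5] [312.7 301.2]
grasp -0.005 -0.011 [374.7 258.3] [312.4 280.1]
grasp 0.005 0 [367.9 260.6] [333.9 301.2]
grasp 0.005 -0.011 [373.9 261.3] [334.1 280.1]
grasp 0.018 0 [366.8 264.6] [361.3 301.1]
grasp 0.018 -0.011 [372.9 265.4] [362.2 280. ]
-.03 -0.005 0 [369.  252.6] [312.  312.7]
-.03 -0.005 -0.011 [375.  253.3] [311.6 290.7]
-.03 0.005 0 [368.2 255.6] [334.4 312.7]
-.03 0.005 -0.011 [374.2 256.4] [334.7 290.7]
-.03 0.018 0 [367.1 259.6] [363.5 312.5]
-.03 0.018 -0.011 [373.2 260.4] [364.6 290.5]
tab 0.056 [368.1 268.7] [322.8 280.7]
tab 0.092 [369.  252.7] [322.7 314.9]
```

View pics/c13w.png

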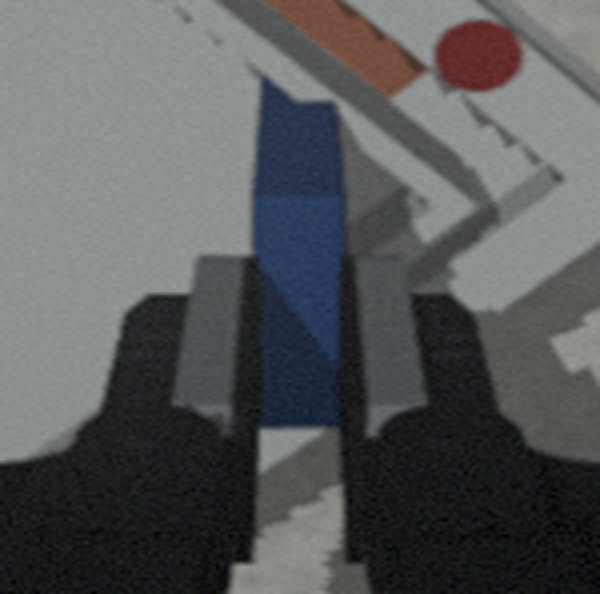

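Both cameras agree that the visible pad ends are about 28 mm behind the TCP, so they only cover the top of the tab. I'll reopen a little and feel downwards in small steps, watching the wrist force.

```bash
python3 -m pendant '[[0.3,0,0,0,0],[0.35,0,0,0,0],[0.35,0,0,0,0],[0.35,0,0,0,0],[0.35,0,0,0.001,0],[0.35,0,0,0.001,0],[0.35,0,0,0.001,0],[0.35,0,0,0.001,0],[0.35,0,0,0,0],[0.35,0,0,0,0]]'
python3 -m pendant '[[0.35,0,0,0.001,0],[0.35,0,0,0.001,0],[0.35,0,0,0.001,0],[0.35,0,0,0.001,0],[0.35,0,0,0,0],[0.35,0,0,0,0],[0.35,0,0,0,0],[0.35,0,0,0,0],[0.35,0,0,0,0],[0.35,0,0,0,0]]'
```

```text
clock: 20.47
ee_pos: [0.6205, 0.0908, 0.0541]
ee_rot: [3.051, -0.75, -0.0]
wrist_force: [-0.8, 0.9, -0.1]
opening: 0.0299
clock: 21.3
ee_pos: [0.6206, 0.0908, 0.0503]
ee_rot: [-3.051, 0.75, -0.0]
wrist_force: [-0.0, 0.5, 0.7]
opening: 0.0303
```

```bash
python3 -m pendant '[[0.35,0,0,0.001,0],[0.35,0,0,0.001,0],[0.35,0,0,0.001,0],[0.35,0,0,0.001,0],[0.35,0,0,0.001,0],[0.35,0,0,0,0],[0.35,0,0,0,0],[0.35,0,0,0,0],[0.35,0,0,0,0],[0.35,0,0,0,0]]'
python3 - <<'E'
from h import *
rel(.621,.0915,.060,-27.6)
for n in('wrist','scene'):cv2.imwrite(f'pics/{n}14.png',robot.grab_frame(n)[:,:,::-1])
S=cv2.imread('pics/scene14.png');a=cv2.resize(S[220:290,330:410],None,fx=5,fy=6,interpolation=cv2.INTER_CUBIC)
W=cv2.imread('pics/wrist14.png');b=cv2.resize(W[220:360,250:400],None,fx=2.6,fy=3,interpolation=cv2.INTER_CUBIC)
cv2.imwrite('pics/c14.png',np.hstack([a,b[:420]]))
E
```

```text
clock: 22.13
ee_pos: [0.6207, 0.0908, 0.0453]
ee_rot: [-3.051, 0.75, -0.0]
wrist_force: [0.5, 0.4, 0.6]
opening: 0.0301
clock 22.13 pos [0.6207 0.0908 0.0453] jaw -27.62 tilt [ 0.  0. -1.] F [0.5 0.4 0.6] op 0.0301
shift tool mm [ -0.   -0.8 -14.7] turn -0.0
```

View pics/c14.png

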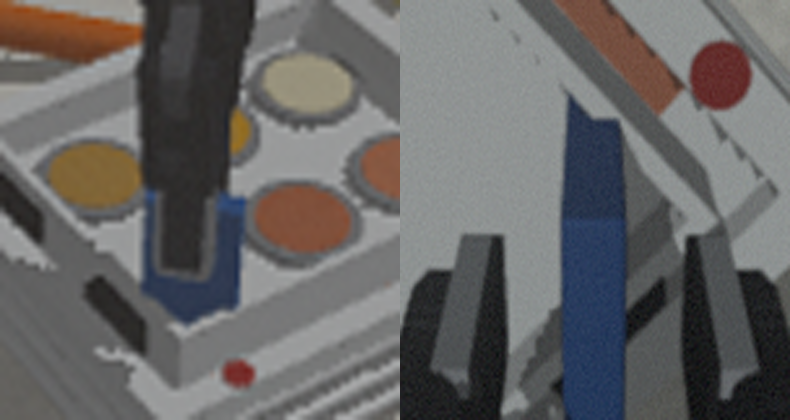

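No contact, and the pads now cover about 17 mm of the tab. I go 5 mm lower and close.

```bash
python3 -m pendant '[[0.35,0,0,0.0015,0],[0.35,0,0,0.0015,0],[0.35,0,0,0.002,0],[0.35,0,0,0,0],[0.2,0,0,0,0],[0,0,0,0,0],[0,0,0,0,0],[0,0,0,0,0],[0,0,0,0,0],[0,0,0,0,0]]' 30
python3 - <<'E'
from h import *
rel(.621,.0915,.060,-27.6)
for n in('wrist','scene'):cv2.imwrite(f'pics/{n}15.png',robot.grab_frame(n)[:,:,::-1])
S=cv2.imread('pics/scene15.png');a=cv2.resize(S[220:290,330:410],None,fx=5,fy=6,interpolation=cv2.INTER_CUBIC)
W=cv2.imread('pics/wrist15.png');b=cv2.resize(W[220:360,250:400],None,fx=2.6,fy=3,interpolation=cv2.INTER_CUBIC)
cv2.imwrite('pics/c15.png',np.hstack([a,b[:420]]))
E
```

```text
clock: 23.07
ee_pos: [0.6205, 0.0908, 0.0402]
ee_rot: [3.051, -0.75, -0.0]
wrist_force: [-0.9, -0.2, -0.4]
opening: 0.0093
clock 23.07 pos [0.6205 0.0908 0.0402] jaw -27.61 tilt [-0. -0. -1.] F [-0.9 -0.2 -0.4] op 0.0093
shift tool mm [  0.1  -0.8 -19.8] turn -0.0
```

View pics/c15.png

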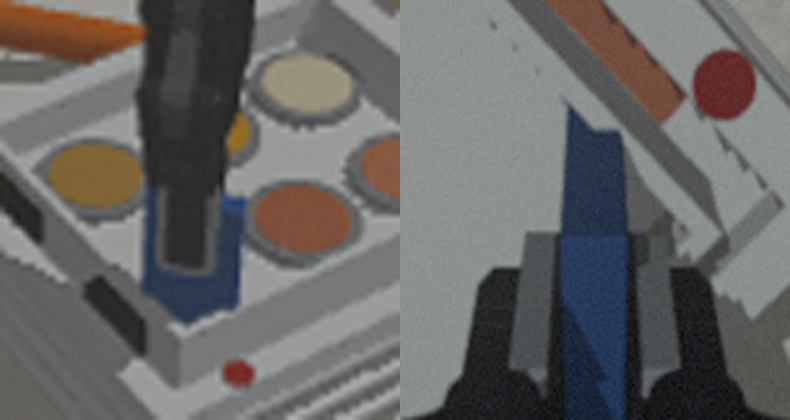

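The pads now overlap about 17 mm of the tab and hold it. Peeling up slowly.

```bash
python3 -m pendant '[[0,0,0,-0.001,0],[0,-0.0001,0,-0.001,0],[0,-0.0001,0,-0.001,0],[0,-0.0001,0,-0.001,0],[0,-0.0001,0,-0.001,0],[0,-0.0001,0,-0.001,0],[0,-0.0001,0,-0.001,0],[0,-0.0001,0,-0.001,0],[0,0,0,0,0],[0,0,0,0,0]]'
python3 - <<'E'
from h import *
rel(.621,.0915,.060,-27.6)
for n in('wrist','scene'):cv2.imwrite(f'pics/{n}16.png',robot.grab_frame(n)[:,:,::-1])
S=cv2.imread('pics/scene16.png');cv2.imwrite('pics/c16.png',cv2.resize(S[190:310,310:460],None,fx=5,fy=5,interpolation=cv2.INTER_CUBIC))
E
```

```text
clock: 24.0
ee_pos: [0.6201, 0.0911, 0.0485]
ee_rot: [-3.051, 0.75, -0.001]
wrist_force: [-0.6, -0.2, -2.4]
opening: 0.0093
clock 24.00 pos [0.6201 0.0911 0.0485] jaw -27.62 tilt [ 0. -0. -1.] F [-0.6 -0.2 -2.4] op 0.0093
shift tool mm [  0.6  -0.8 -11.5] turn -0.0
```

View pics/c16.png

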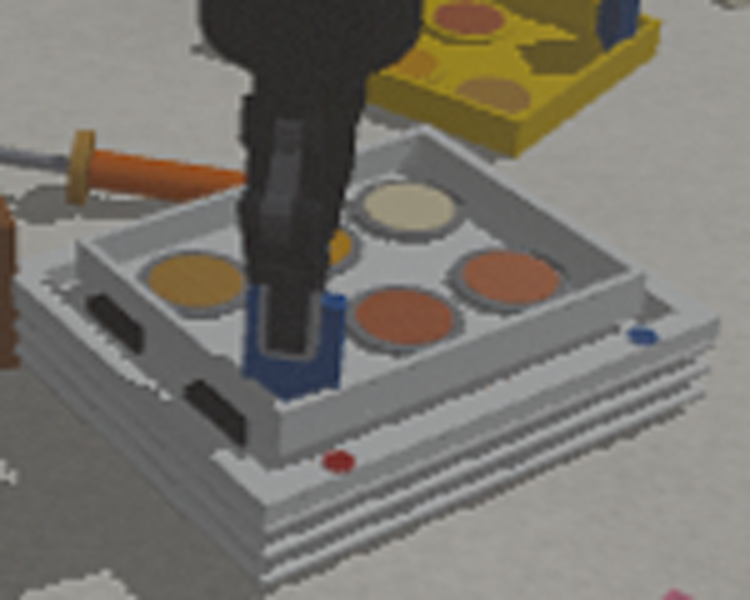

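View pics/wrist16.png

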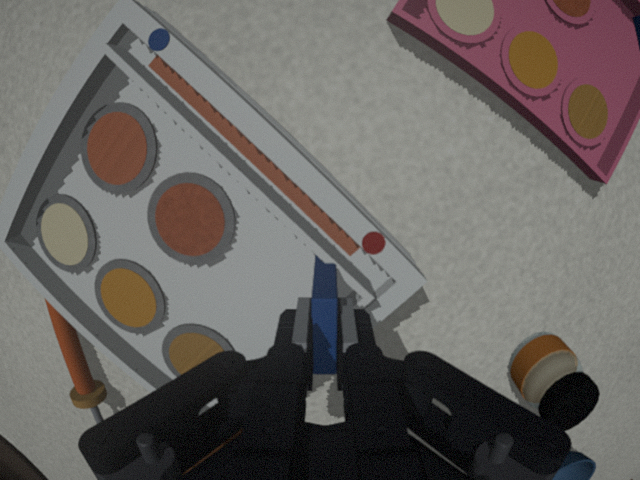

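The tray is peeling: the tab corner is up about 8 mm, and the rear corner looks down. Continuing.

```bash
python3 -m pendant '[[0,-0.0002,0,-0.0015,0],[0,-0.0002,0,-0.0015,0],[0,-0.0002,0,-0.0015,0],[0,-0.0002,0,-0.0015,0],[0,-0.0002,0,-0.0015,0],[0,-0.0002,0,-0.0015,0],[0,-0.0002,0,-0.001,0],[0,0,0,0,0],[0,0,0,0,0],[0,0,0,0,0]]'
python3 - <<'E'
from h import *
rel(.621,.0915,.060,-27.6)
for n in('wrist','scene','top'):cv2.imwrite(f'pics/{n}17.png',robot.grab_frame(n)[:,:,::-1])
S=cv2.imread('pics/scene17.png');cv2.imwrite('pics/c17.png',cv2.resize(S[190:310,310:460],None,fx=5,fy=5,interpolation=cv2.INTER_CUBIC))
# predicted tray rim corners (scene) when flat on seat
c,s=np.array([.548,.1452]),np.deg2rad(17.5);R=np.array([[np.cos(s),-np.sin(s)],[np.sin(s),np.cos(s)]])
for p in((.07,-.09),(.07,.09),(-.07,.09),(-.07,-.09)):
  for z in(.056,.066,.076):
    u=np.array(proj('scene',[*(c+R@p),z]));print(p,z,((u-[310,190])*5).round(0),np.round(proj('wrist',[*(c+R@p),z]),0))
E
```

```text
clock: 24.93
ee_pos: [0.6186, 0.092, 0.0583]
ee_rot: [-3.051, 0.75, 0.0]
wrist_force: [-0.4, 0.2, -1.0]
opening: 0.009
clock 24.93 pos [0.6186 0.092  0.0583] jaw -27.61 tilt [-0.  0. -1.] F [-0.4  0.2 -1. ] op 0.009
shift tool mm [ 2.3 -0.7 -1.7] turn -0.0
(0.07, -0.09) 0.056 [280. 431.] [372. 281.]
(0.07, -0.09) 0.066 [282. 409.] [375. 289.]
(0.07, -0.09) 0.076 [283. 386.] [377. 299.]
(0.07, 0.09) 0.056 [645. 285.] [125.  47.]
(0.07, 0.09) 0.066 [648. 264.] [115.  44.]
(0.07, 0.09) 0.076 [652. 243.] [104.  41.]
(-0.07, 0.09) 0.056 [421. 137.] [ 17. 233.]
(-0.07, 0.09) 0.066 [423. 117.] [  7. 238.]
(-0.07, 0.09) 0.076 [425.  97.] [ -3. 243.]
(-0.07, -0.09) 0.056 [ 76. 255.] [215. 412.]
(-0.07, -0.09) 0.066 [ 76. 234.] [212. 422.]
(-0.07, -0.09) 0.076 [ 76. 213.] [208. 433.]
```

View pics/c17.png

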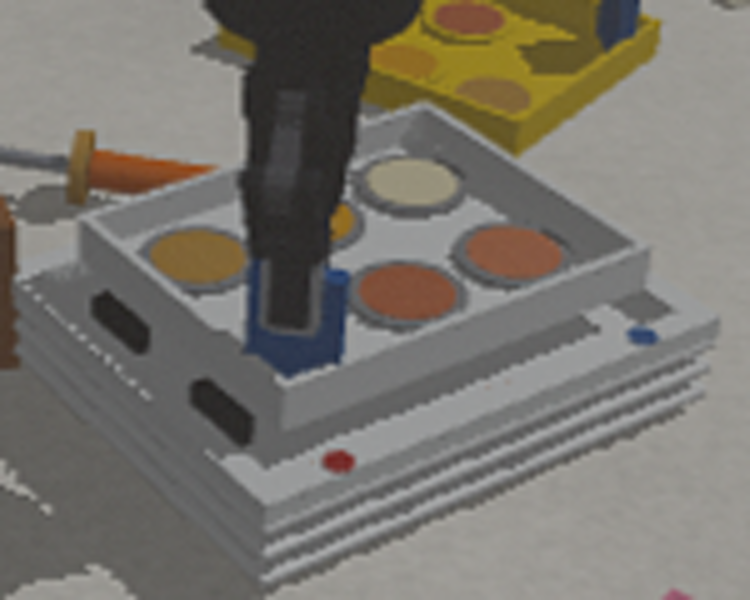

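View pics/wrist17.png

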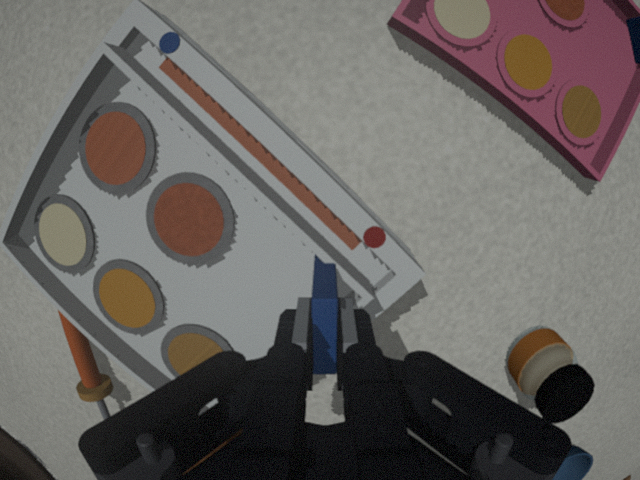

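Comparing rim corners, the tray has come up nearly level: tab corner about 22 mm, far corner about 16 mm. The firm, deep pinch stops it pivoting, so the peel condition isn't met. I'll set it back on its seat and re-pinch only the tab's upper edge at minimum grip, so it can pivot in the pads.

```bash
python3 -m pendant '[[0,0.0002,0,0.002,0],[0,0.0002,0,0.002,0],[0,0.0002,0,0.002,0],[0,0.0002,0,0.002,0],[0,0.0003,0,0.002,0],[0,0.0003,0,0.002,0],[0,0.0003,0,0.002,0],[0,0.0003,0,0.002,0],[0,0.0002,0,0.002,0],[0,0,0,0,0]]'
python3 - <<'E'
from h import *
rel(.6205,.0908,.0402,-27.6)
for n in('wrist','scene'):cv2.imwrite(f'pics/{n}18.png',robot.grab_frame(n)[:,:,::-1])
S=cv2.imread('pics/scene18.png');cv2.imwrite('pics/c18.png',cv2.resize(S[190:310,310:460],None,fx=5,fy=5,interpolation=cv2.INTER_CUBIC))
E
```

```text
clock: 25.92
ee_pos: [0.6255, 0.0918, 0.048]
ee_rot: [-3.045, 0.748, -0.019]
wrist_force: [6.0, -0.3, 19.0]
opening: 0.0091
clock 25.92 pos [0.6255 0.0918 0.048 ] jaw -27.61 tilt [ 0.013  0.003 -1.   ] F [ 6.  -0.3 19. ] op 0.0091
shift tool mm [-4.1  3.3  7.8] turn -0.0
```

View pics/c18.png

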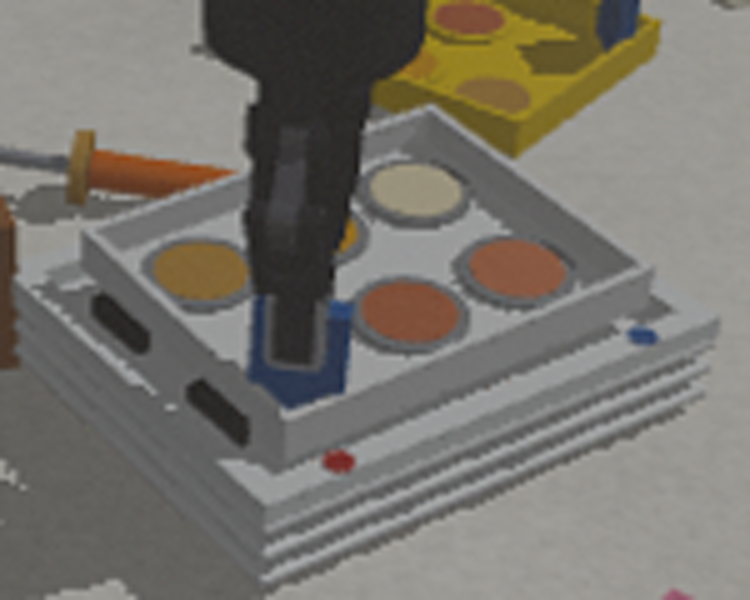

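The tray is caught on the sprung grips (19 N up), because they popped inwards once it cleared them. I relieve the push, let it rest, and look.

```bash
python3 -m pendant '[[0,0,0,-0.003,0],[0,0,0,-0.003,0],[0,0,0,-0.002,0],[0,0,0,0,0],[0.1,0,0,0,0],[0.2,0,0,0,0],[0.35,0,0,0,0],[0.35,0,0,0,0],[0.35,0,0,0,0],[0.35,0,0,0,0]]' 20
python3 - <<'E'
from h import *
rel(.6205,.0908,.0402,-27.6)
for n in('wrist','scene','top'):cv2.imwrite(f'pics/{n}19.png',robot.grab_frame(n)[:,:,::-1])
S=cv2.imread('pics/scene19.png');cv2.imwrite('pics/c19.png',cv2.resize(S[190:310,310:460],None,fx=5,fy=5,interpolation=cv2.INTER_CUBIC))
T=cv2.imread('pics/top19.png');cv2.imwrite('pics/c19t.png',cv2.resize(T[190:310,200:350],None,fx=5,fy=5,interpolation=cv2.INTER_CUBIC))
E
```

```text
clock: 26.85
ee_pos: [0.6202, 0.0906, 0.0475]
ee_rot: [3.05, -0.75, -0.002]
wrist_force: [0.5, 0.8, 0.8]
opening: 0.0298
clock 26.85 pos [0.6202 0.0906 0.0475] jaw -27.62 tilt [-0.001 -0.    -1.   ] F [0.5 0.8 0.8] op 0.0298
shift tool mm [ 0.2 -0.3  7.3] turn -0.0
```

View pics/c19.png

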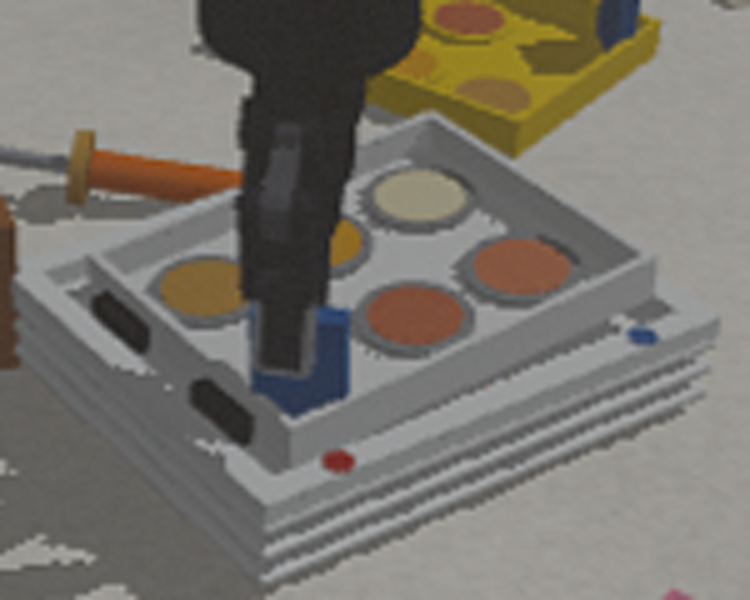

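View pics/wrist19.png

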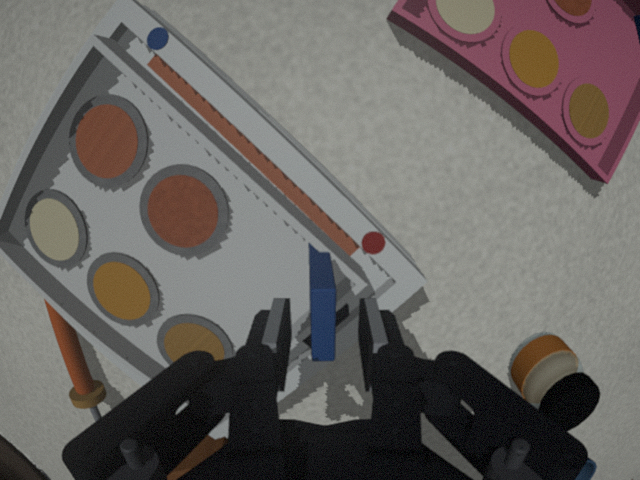

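View pics/c19t.png

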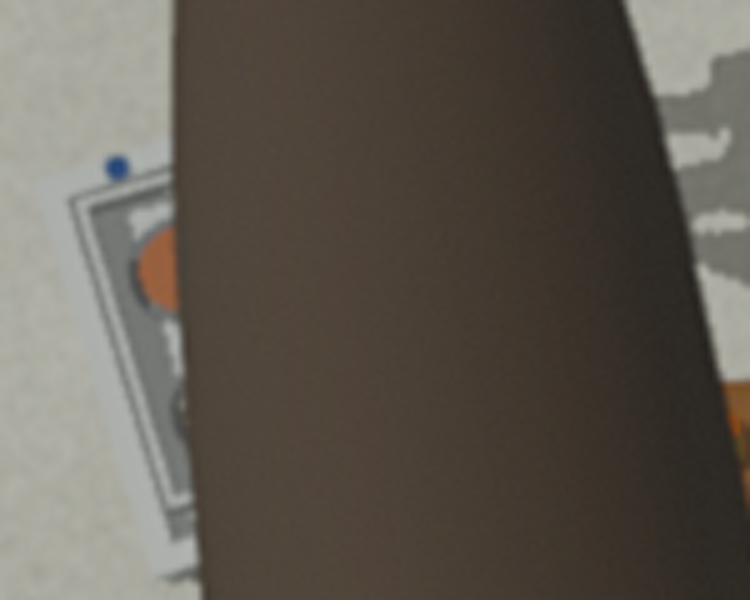

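The tray now sits about 6–8 mm towards +y. Its tab corner is on the seat but its +y side is up about 9 mm on the popped +y grips. I'll pinch it, drag it about 8 mm towards -y, and let go so the +y side drops past its grips.

```bash
python3 -m pendant '[[0.1,0,0,0,0],[0,0,0,0,0],[0,0,0,0,0],[0,0.001,0.001,0,0],[0,0.001,0.001,0,0],[0,0.001,0.001,0,0],[0,0.001,0.001,0,0],[0,0.001,0.001,0,0],[0,0.001,0.001,0,0],[0,0,0,0,0]]' 40
python3 -m pendant '[[0,0,0,0,0],[0.1,0,0,0,0],[0.2,0,0,0,0],[0.35,0,0,0,0],[0.35,0,0,0,0],[0.35,0,0,0,0],[0.35,0,0,0,0],[0.35,0,0,0,0],[0.35,0,0,0,0],[0.35,0,0,0,0]]' 20
cat > look.py <<'E'
from h import *
import sys
k=sys.argv[1]
rel(.6205,.0908,.0402,-27.6)
for n in('wrist','scene'):cv2.imwrite(f'pics/{n}{k}.png',robot.grab_frame(n)[:,:,::-1])
S=cv2.imread(f'pics/scene{k}.png');a=cv2.resize(S[200:296,310:460],None,fx=5,fy=5,interpolation=cv2.INTER_CUBIC)
cv2.imwrite(f'pics/c{k}.png',a)
E
python3 look.py 20
```

```text
clock: 27.83
ee_pos: [0.623, 0.0841, 0.0483]
ee_rot: [-3.048, 0.749, 0.002]
wrist_force: [-2.4, 7.4, 3.5]
opening: 0.0089
clock: 28.67
ee_pos: [0.6232, 0.0825, 0.0482]
ee_rot: [3.051, -0.75, 0.0]
wrist_force: [0.4, 0.1, -0.0]
opening: 0.0301
clock 28.67 pos [0.6232 0.0825 0.0482] jaw -27.63 tilt [ 0. -0. -1.] F [ 0.4  0.1 -0. ] op 0.0301
shift tool mm [-6.3 -6.1  8. ] turn -0.0
```

View pics/c20.png

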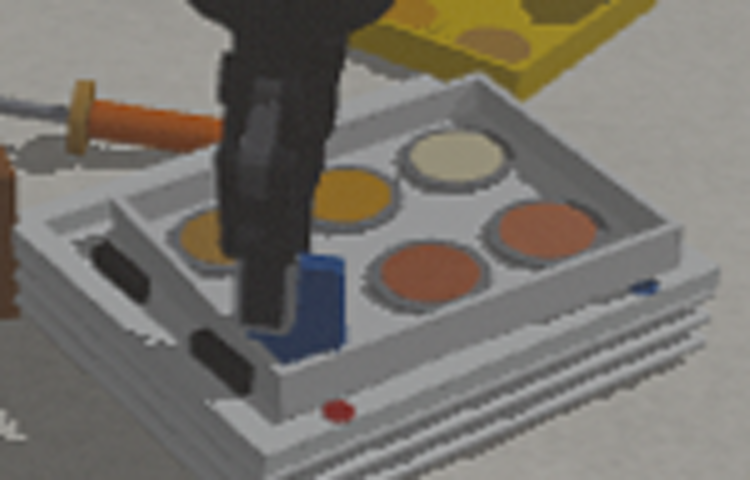

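View pics/wrist20.png

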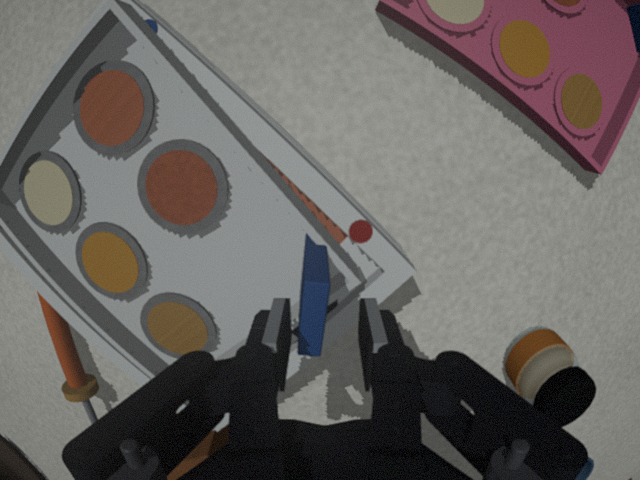

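The tab corner was blocked, so the tray yawed and its +y end is still up. New plan:
1. Grip deep and firm. This squares the tray to the jaws.
2. Lift it clear.
3. Set it down about 5 mm towards -y so the +y edge passes inside the +y grips.

```bash
python3 -m pendant '[[0.35,-0.004,0,0,0],[0.35,0,0,0.003,0],[0.35,0,0,0.003,0],[0.2,0,0,0,0],[0,0,0,0,0],[0,0,0,0,0],[0,0,0,0,0],[0,0,0,-0.004,0],[0,0,0,-0.006,0],[0,0,0,-0.008,0]]' 80
python3 -m pendant '[[0,0,0,-0.01,0],[0,0,0,-0.01,0],[0,0,0,0,0],[0,0,0,0,0],[0,0,0,0,0],[0,0,0,0,0],[0,0,0,0,0],[0,0,0,0,0],[0,0,0,0,0],[0,0,0,0,0]]'
python3 look.py 21
```

```text
clock: 29.6
ee_pos: [0.6196, 0.0844, 0.0602]
ee_rot: [3.05, -0.75, -0.001]
wrist_force: [0.1, 0.2, -0.7]
opening: 0.0087
clock: 30.43
ee_pos: [0.6195, 0.0845, 0.0799]
ee_rot: [3.051, -0.75, -0.001]
wrist_force: [-0.2, 0.3, -0.7]
opening: 0.0083
clock 30.43 pos [0.6195 0.0845 0.0799] jaw -27.62 tilt [-0. -0. -1.] F [-0.2  0.3 -0.7] op 0.0083
shift tool mm [-2.  -6.  39.7] turn -0.0
```

View pics/c21.png

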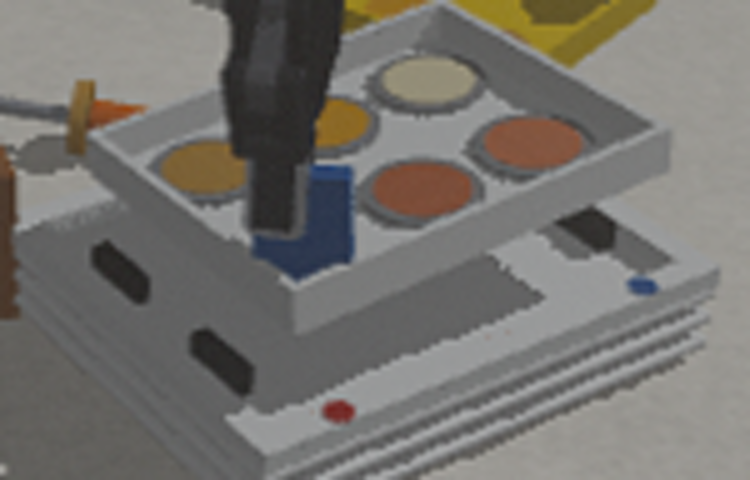

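View pics/wrist21.png

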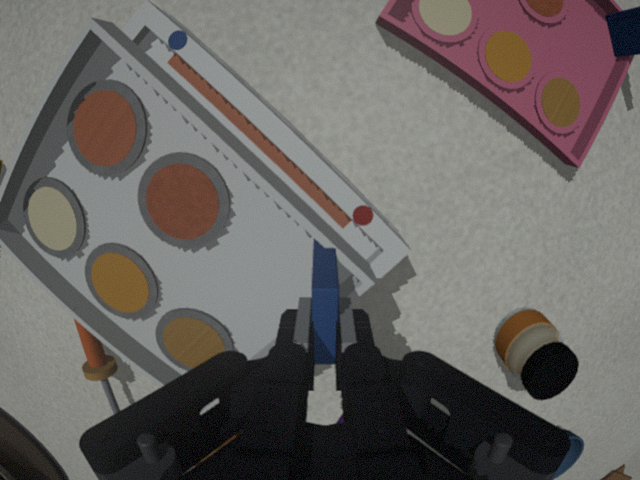

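The tray is held, squared and level, about 38 mm above its seat. Both grip pairs are visible in the empty seat. I shift it to the -y offset and lower to just above contact.

```bash
python3 -m pendant '[[0,0.0016,0.0021,0,0],[0,0,0,0.004,0],[0,0,0,0.004,0],[0,0,0,0.004,0],[0,0,0,0.004,0],[0,0,0,0.003,0],[0,0,0,0.003,0],[0,0,0,0,0],[0,0,0,0,0],[0,0,0,0,0]]'
python3 look.py 22; python3 - <<'E'
import cv2
W=cv2.imread('pics/wrist22.png');cv2.imwrite('pics/c22w.png',cv2.resize(W[0:300,0:400],None,fx=2,fy=2,interpolation=cv2.INTER_CUBIC))
E
```

```text
clock: 31.37
ee_pos: [0.6202, 0.0819, 0.0583]
ee_rot: [-3.051, 0.75, -0.0]
wrist_force: [-0.2, 0.2, -1.6]
opening: 0.0082
clock 31.37 pos [0.6202 0.0819 0.0583] jaw -27.62 tilt [ 0.  0. -1.] F [-0.2  0.2 -1.6] op 0.0082
shift tool mm [-3.9 -8.  18.1] turn -0.0
```

View pics/c22.png

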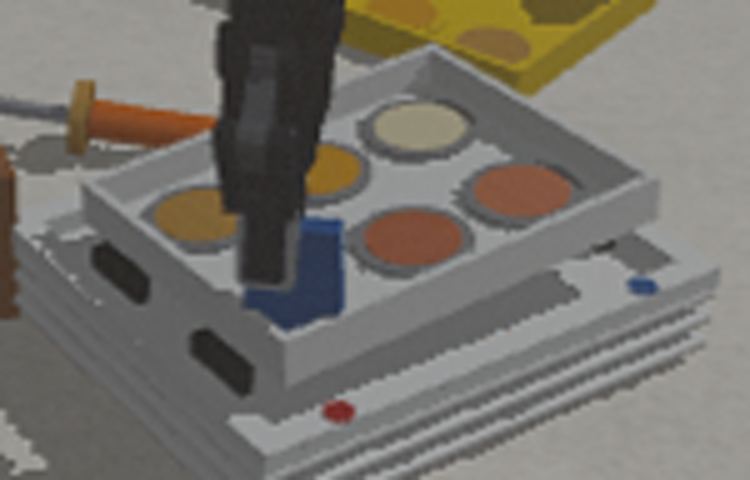

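View pics/c22w.png

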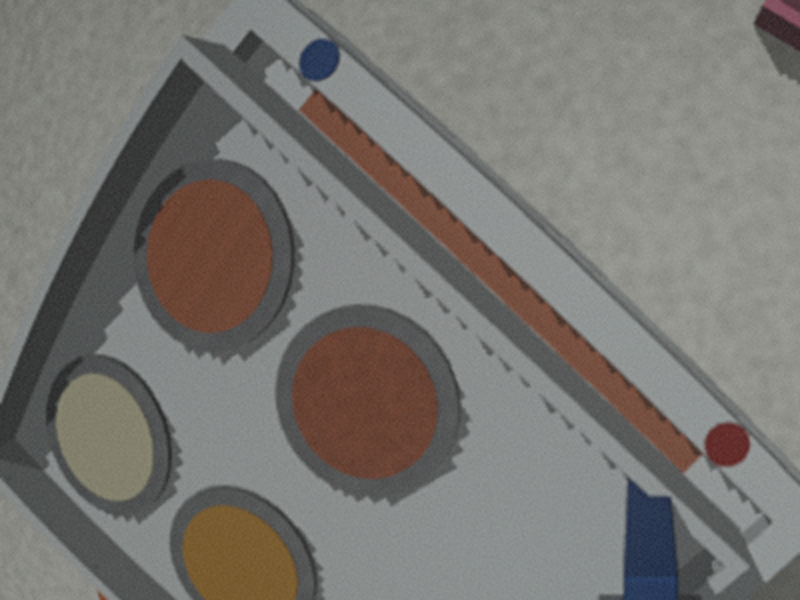

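```bash
python3 - <<'E'
from h import *
c,s=np.array([.548,.1452]),np.deg2rad(17.5);R=np.array([[np.cos(s),-np.sin(s)],[np.sin(s),np.cos(s)]])
for nm,a,b in(('+x+y',(441.6,236),(92.5,19)),('tabcorner',(367,266.6),(372.5,284)),('far',(396.6,209.6),(0,232))):
    X=tri(('scene',*a),('wrist',*b));q=R.T@(X[:2]-c);print(nm,(q*1000).round(1),'z',X[2].round(4))
E
```

```text
+x+y [74.4 87.8] z 0.0852
tabcorner [ 72.8 -91.2] z 0.0796
far [-38.7  66.5] z 0.0974
```

```bash
python3 -m pendant '[[0,0.0004,0.0025,0,0],[0,0.0003,0.0024,0,0],[0,0,0,0.003,0],[0,0,0,0.003,0],[0,0,0,0.003,0],[0,0,0,0.003,0],[0,0,0,0.002,0],[0,0,0,0,0],[0,0,0,0,0],[0,0,0,0,0]]'
python3 look.py 23; python3 - <<'E'
import cv2
W=cv2.imread('pics/wrist23.png');cv2.imwrite('pics/c23w.png',cv2.resize(W[0:300,0:400],None,fx=2,fy=2,interpolation=cv2.INTER_CUBIC))
E
```

```text
clock: 32.3
ee_pos: [0.6212, 0.0776, 0.0504]
ee_rot: [-3.048, 0.749, -0.013]
wrist_force: [-5.0, -0.0, 29.2]
opening: 0.008
clock 32.30 pos [0.6212 0.0776 0.0504] jaw -27.63 tilt [ 0.009  0.001 -1.   ] F [-5.  -0.  29.2] op 0.008
shift tool mm [ -6.9 -11.3  10.2] turn -0.0
```

View pics/c23.png

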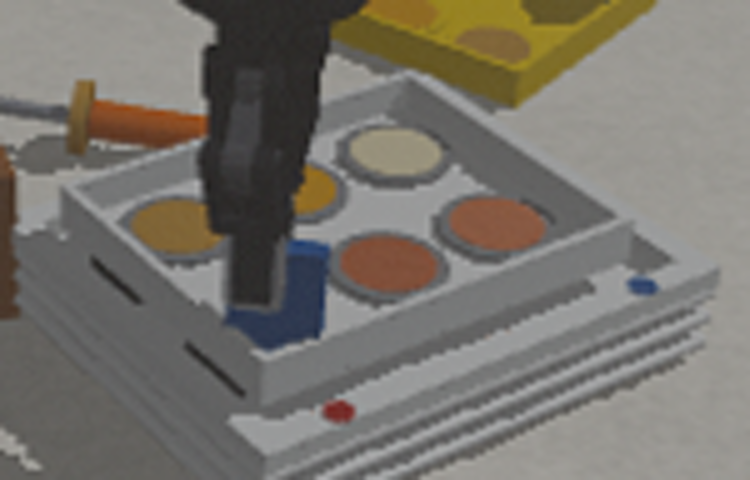

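View pics/c23w.png

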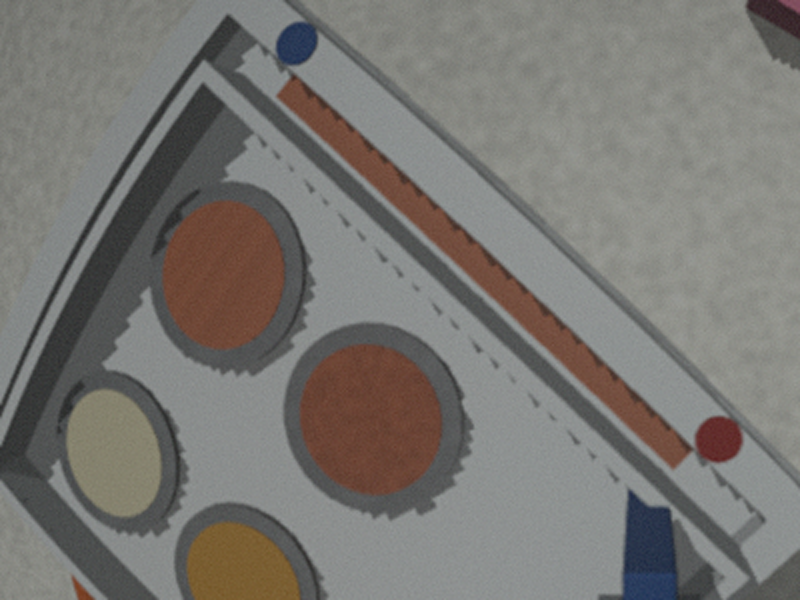

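The -y edge now rests on its grips and border, and the +y edge is inside the seat. I relieve the push and let go so the far side drops.

```bash
python3 -m pendant '[[0,0,0,-0.003,0],[0,0,0,-0.003,0],[0,0,0,0,0],[0.1,0,0,0,0],[0.2,0,0,0,0],[0.35,0,0,0,0],[0.35,0,0,0,0],[0.35,0,0,0,0],[0.35,0,0,0,0],[0.35,0,0,0,0]]' 20
python3 look.py 24; python3 - <<'E'
import cv2
W=cv2.imread('pics/wrist24.png');cv2.imwrite('pics/c24w.png',cv2.resize(W[0:300,0:400],None,fx=2,fy=2,interpolation=cv2.INTER_CUBIC))
E
```

```text
clock: 33.23
ee_pos: [0.6183, 0.0772, 0.0499]
ee_rot: [3.051, -0.75, -0.001]
wrist_force: [0.4, 0.1, -0.1]
opening: 0.0301
clock 33.23 pos [0.6183 0.0772 0.0499] jaw -27.62 tilt [-0.001 -0.    -1.   ] F [ 0.4  0.1 -0.1] op 0.0301
shift tool mm [ -4.3 -13.    9.7] turn -0.0
```

View pics/c24.png

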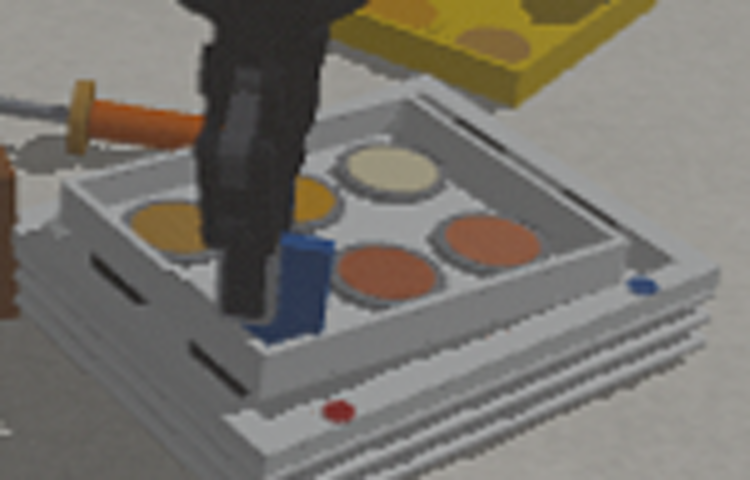

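View pics/wrist24.png

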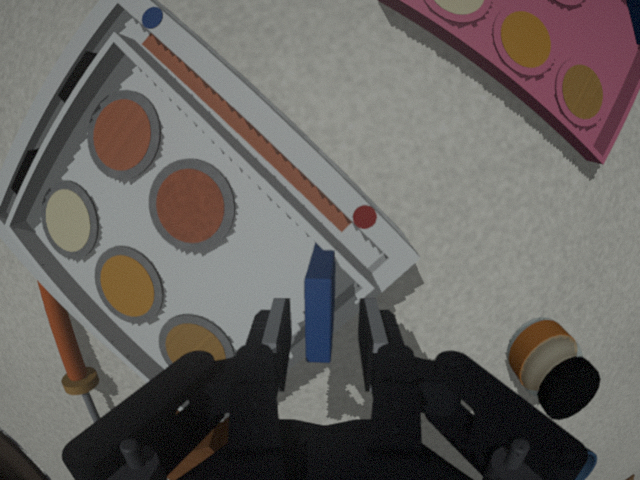

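The far side has dropped onto the seat (both +y grips are now visible outside the tray), while the tab side rests about 10–12 mm up. I now pinch the tab's upper edge lightly at 20 N and raise the tab corner further.

```bash
python3 -m pendant '[[0.35,0,-0.003,-0.005,0],[0.35,0,0,-0.005,0],[0.35,0,0,-0.002,0],[0.35,0,0,0,0],[0.2,0,0,0,0],[0,0,0,0,0],[0,0,0,0,0],[0,0,0,0,0],[0,0,0,0,0],[0,0,0,0,0]]' 20
python3 look.py 25
```

```text
clock: 34.17
ee_pos: [0.6199, 0.0799, 0.0623]
ee_rot: [-3.051, 0.75, -0.0]
wrist_force: [0.2, 0.7, 1.7]
opening: 0.0096
clock 34.17 pos [0.6199 0.0799 0.0623] jaw -27.62 tilt [ 0.  0. -1.] F [0.2 0.7 1.7] op 0.0096
shift tool mm [-4.6 -9.9 22.1] turn -0.0
```

View pics/c25.png

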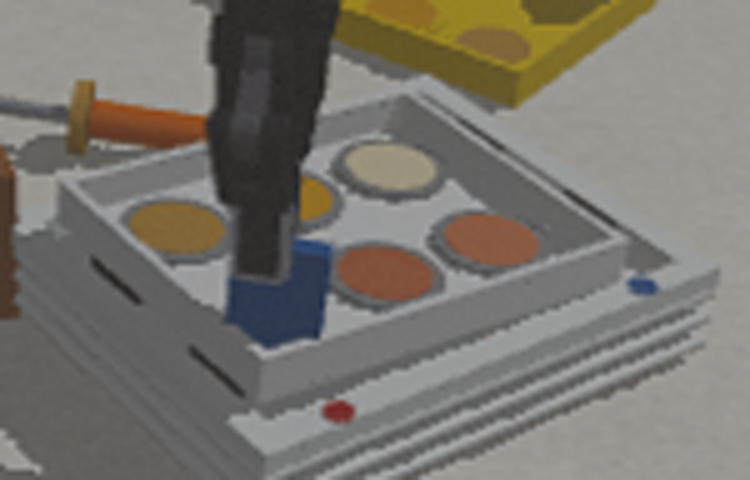

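View pics/wrist25.png

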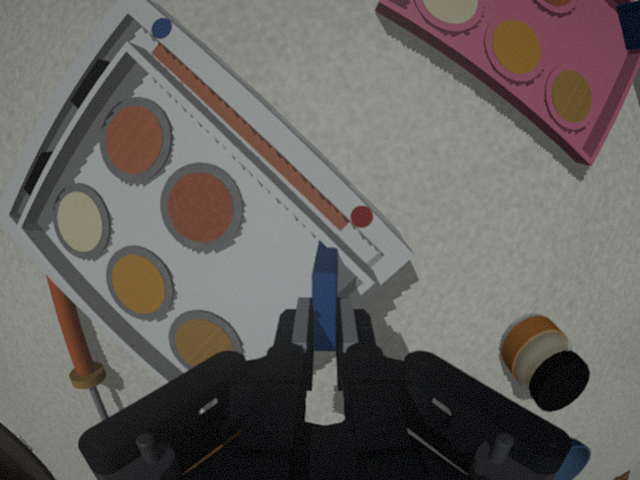

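```bash
python3 -m pendant '[[0,-0.0001,0,-0.001,0],[0,-0.0001,0,-0.001,0],[0,-0.0001,0,-0.001,0],[0,-0.0001,0,-0.001,0],[0,-0.0001,0,-0.001,0],[0,-0.0001,0,-0.001,0],[0,-0.0001,0,-0.001,0],[0,-0.0001,0,-0.001,0],[0,0,0,0,0],[0,0,0,0,0]]'
python3 look.py 26
```

```text
clock: 35.1
ee_pos: [0.6192, 0.0803, 0.0703]
ee_rot: [-3.051, 0.75, -0.0]
wrist_force: [-1.0, 0.5, -1.5]
opening: 0.0094
clock 35.10 pos [0.6192 0.0803 0.0703] jaw -27.61 tilt [ 0.  0. -1.] F [-1.   0.5 -1.5] op 0.0094
shift tool mm [-3.7 -9.9 30.1] turn -0.0
```

View pics/c26.png

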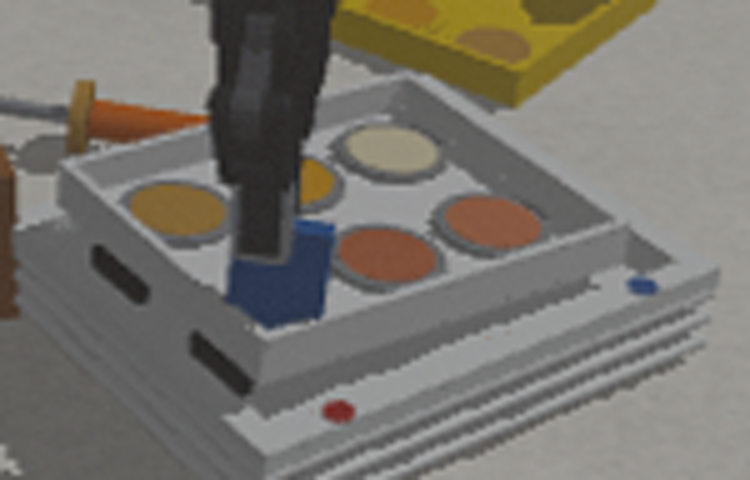

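View pics/wrist26.png

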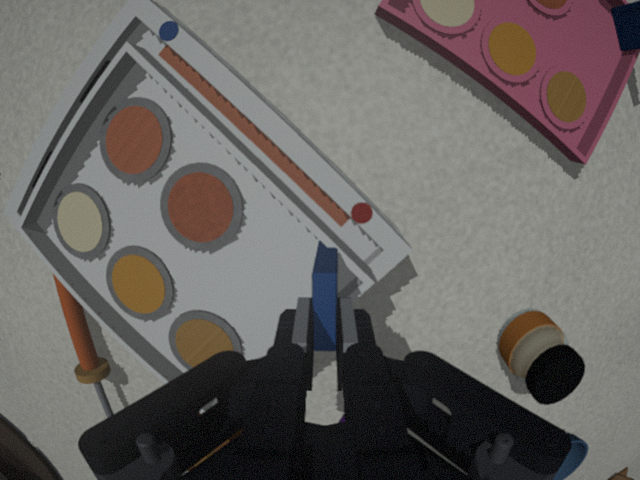

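```bash
python3 - <<'E'
import cv2,numpy as np
o=[]
for k in(25,26):
    S=cv2.imread(f'pics/scene{k}.png');W=cv2.imread(f'pics/wrist{k}.png')
    f=lambda im,x,y,w=25,h=20:cv2.resize(im[y:y+2*h,x:x+2*w],(200,160),interpolation=cv2.INTER_CUBIC)
    o.append(np.hstack([f(S,365,200),f(S,338,250),f(W,0,200),f(W,345,265)]))
cv2.imwrite('pics/z.png',np.vstack(o))
E
```

```text
(no output)
```

View pics/z.png

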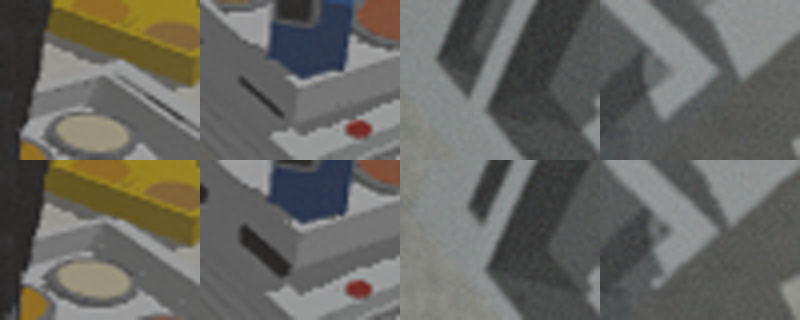

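```bash
python3 - <<'E'
from h import *
c,s=np.array([.548,.1452]),np.deg2rad(17.5);R=np.array([[np.cos(s),-np.sin(s)],[np.sin(s),np.cos(s)]])
for nm,a,b in(('far',(391.2,215),(21.7,227)),('tabcorner',(362.5,269.5),(374.5,284.5)),('+x+y',(433.6,245),(129,46))):
    X=tri(('scene',*a),('wrist',*b));q=R.T@(X[:2]-c);print(nm,(q*1000).round(1),'rim z',X[2].round(4),'bottom',(X[2]-.02).round(4), np.round(proj('scene',X),1),np.round(proj('wrist',X),1))
# single view alternative: assume tray centre shift, rows of rim height along far vertical
for sh in((0,-.006),(0,-.009),(.002,-.008)):
  for p in((-.07,.09),(.07,-.09)):
    q=c+R@(np.array(p)+sh);print(sh,p,[np.round(proj('scene',[*q,z]),1) for z in(.056,.066,.076)])
E
```

```text
far [-65.6  76.9] rim z 0.0681 bottom 0.0481 [391.2 215. ] [ 21.7 227.2]
tabcorner [ 69.1 -99.5] rim z 0.075 bottom 0.055 [361.9 269.1] [374.9 282.1]
+x+y [67.5 78. ] rim z 0.0641 bottom 0.0441 [434.2 244.8] [129.6  48. ]
(0, -0.006) (-0.07, 0.09) [array([392.1, 218.1]), array([392.4, 214.2]), array([392.8, 210.2])]
(0, -0.006) (0.07, -0.09) [array([363.4, 277.3]), array([363.6, 272.8]), array([363.9, 268.3])]
(0, -0.009) (-0.07, 0.09) [array([391. , 218.5]), array([391.3, 214.5]), array([391.7, 210.5])]
(0, -0.009) (0.07, -0.09) [array([362. , 277.8]), array([362.3, 273.4]), array([362.5, 268.9])]
(0.002, -0.008) (-0.07, 0.09) [array([391.9, 218.8]), array([392.3, 214.8]), array([392.6, 210.8])]
(0.002, -0.008) (0.07, -0.09) [array([363.1, 278.2]), array([363.4, 273.8]), array([363.6, 269.2])]
```

From scene pixels, the peel so far went from 10/0 mm to about 18.5/8.5 mm (tab/far). It moved rigidly, so the condition was met only marginally, if at all. I set it back and re-pinch only the top 3 mm of the tab, so the tray's weight makes it pivot.

```bash
python3 -m pendant '[[0,0.0002,0,0.002,0],[0,0.0002,0,0.002,0],[0,0.0002,0,0.002,0],[0,0.0002,0,0.002,0],[0.1,0,0,0,0],[0.2,0,0,0,0],[0.3,0,0,0,0],[0.3,0,0,-0.004,0],[0.3,0,0,-0.0035,0],[0.3,0,0,0,0]]'
python3 -m pendant '[[0.2,0,0,0,0],[0.1,0,0,0,0],[0,0,0,0,0],[0,0,0,0,0],[0,0,0,0,0],[0,0,0,0,0],[0,0,0,0,0],[0,0,0,0,0],[0,0,0,0,0],[0,0,0,0,0]]' 20
python3 look.py 27
```

```text
clock: 36.03
ee_pos: [0.6204, 0.08, 0.0707]
ee_rot: [-3.05, 0.75, -0.002]
wrist_force: [0.6, 0.4, -0.4]
opening: 0.0255
clock: 36.87
ee_pos: [0.62, 0.0799, 0.0699]
ee_rot: [-3.051, 0.75, -0.001]
wrist_force: [0.8, 0.3, 3.7]
opening: 0.0092
clock 36.87 pos [0.62   0.0799 0.0699] jaw -27.62 tilt [ 0.  0. -1.] F [0.8 0.3 3.7] op 0.0092
shift tool mm [-4.6 -9.8 29.7] turn -0.0
```

View pics/c27.png

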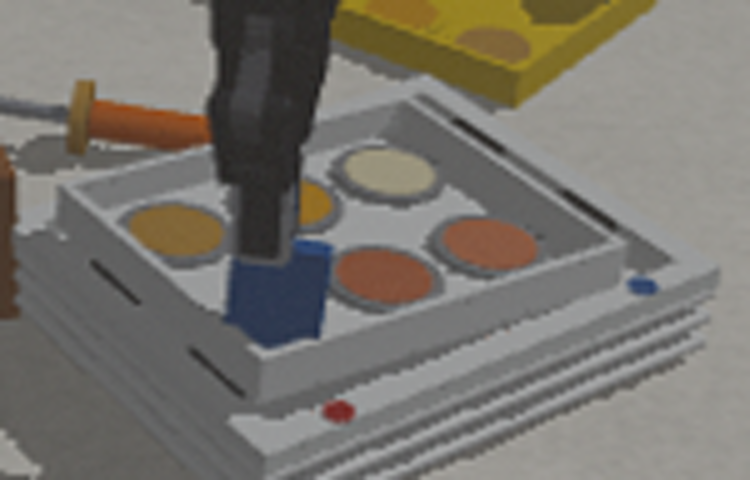

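```bash
python3 -m pendant '[[0,-0.0001,0,-0.001,0],[0,-0.0001,0,-0.001,0],[0,-0.0001,0,-0.001,0],[0,-0.0001,0,-0.001,0],[0,-0.0001,0,-0.0005,0],[0,0,0,-0.0005,0],[0,0,0,-0.0005,0],[0,0,0,-0.0005,0],[0,0,0,-0.0005,0],[0,0,0,0,0]]'
python3 look.py 28;python3 - <<'E'
import cv2,numpy as np
o=[]
for k in(27,28):
    S=cv2.imread(f'pics/scene{k}.png');W=cv2.imread(f'pics/wrist{k}.png')
    f=lambda im,x,y,w=25,h=20:cv2.resize(im[y:y+2*h,x:x+2*w],(200,160),interpolation=cv2.INTER_CUBIC)
    o.append(np.hstack([f(S,365,200),f(S,338,250),f(W,0,200),f(W,345,265)]))
cv2.imwrite('pics/z28.png',np.vstack(o))
E
```

```text
clock: 37.8
ee_pos: [0.6195, 0.0801, 0.0763]
ee_rot: [-3.051, 0.75, -0.0]
wrist_force: [-1.0, -0.9, -1.3]
opening: 0.0091
clock 37.80 pos [0.6195 0.0801 0.0763] jaw -27.62 tilt [ 0.  0. -1.] F [-1.  -0.9 -1.3] op 0.0091
shift tool mm [-4.  -9.9 36.1] turn -0.0
```

View pics/c28.png

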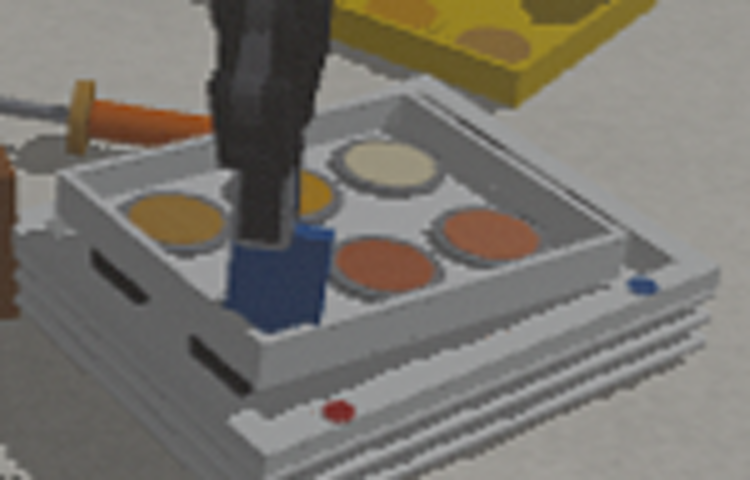

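View pics/z28.png

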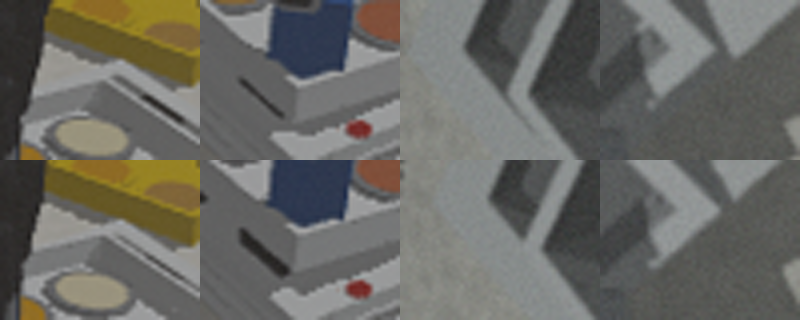

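It pivots now: the tab corner rim moved up about 3.7 px (about 8 mm, to about 17 mm above its seat), while the far corner moved about 0.7 px (about 2 mm). I raise 3 mm more and hold for margin.

```bash
python3 -m pendant '[[0,0,0,-0.0005,0],[0,-0.0001,0,-0.0005,0],[0,0,0,-0.0005,0],[0,-0.0001,0,-0.0005,0],[0,0,0,-0.0005,0],[0,-0.0001,0,-0.0005,0],[0,0,0,0,0],[0,0,0,0,0],[0,0,0,0,0],[0,0,0,0,0]]'
python3 look.py 29;python3 - <<'E'
import cv2,numpy as np
o=[]
for k in(27,29):
    S=cv2.imread(f'pics/scene{k}.png')
    f=lambda im,x,y,w=25,h=20:cv2.resize(im[y:y+2*h,x:x+2*w],(400,300),interpolation=cv2.INTER_CUBIC)
    o.append(np.hstack([f(S,370,205,20,15),f(S,343,255,20,15)]))
cv2.imwrite('pics/z29.png',np.vstack(o))
E
```

```text
clock: 38.73
ee_pos: [0.6191, 0.0803, 0.0792]
ee_rot: [3.051, -0.75, -0.0]
wrist_force: [0.2, 0.6, -1.2]
opening: 0.0088
clock 38.73 pos [0.6191 0.0803 0.0792] jaw -27.62 tilt [-0. -0. -1.] F [ 0.2  0.6 -1.2] op 0.0088
shift tool mm [ -3.7 -10.   39. ] turn -0.0
```

View pics/z29.png

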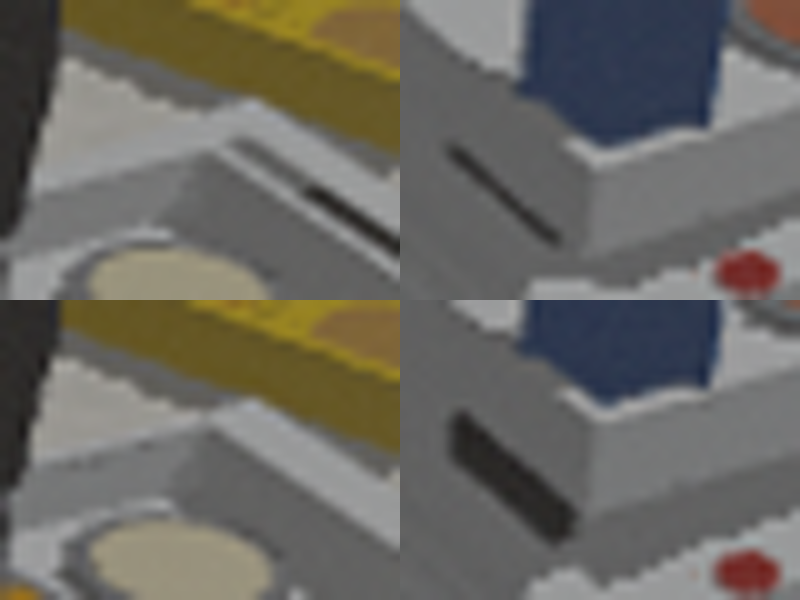

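View pics/wrist29.png

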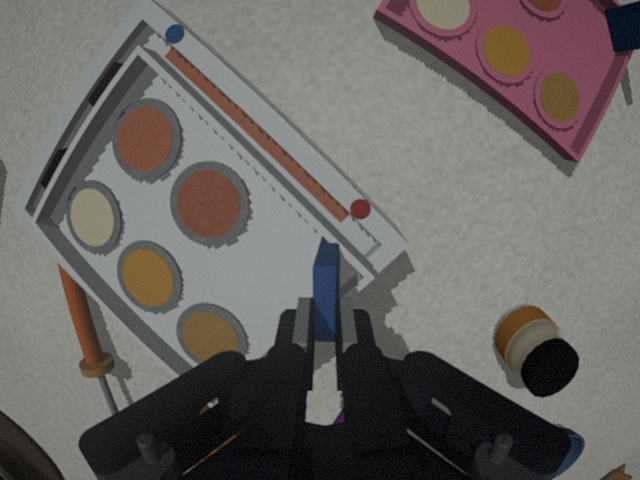

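Step 8's geometry has held for several tenths of a second: tab corner 17–20 mm up, far corner 2–4.5 mm. Now I set it back on its rest, re-pinch deep at high grip, and lift.

```bash
python3 -m pendant '[[0,0.0001,0,0.002,0],[0,0.0001,0,0.002,0],[0,0.0001,0,0.002,0],[0,0.0002,0,0.002,0],[0,0.0002,0,0.0015,0],[0,0,0,0,0],[0.1,0,0,0,0],[0.2,0,0,0,0],[0.35,0,0,0,0],[0.35,0,0,0,0]]'
python3 -m pendant '[[0.35,0,-0.002,0.004,0],[0.35,0,0,0.004,0],[0.35,0,0,0.004,0],[0.35,0,0,0.004,0],[0.35,0,0,0.001,0],[0.35,0,0,0,0],[0.2,0,0,0,0],[0,0,0,0,0],[0,0,0,0,0],[0,0,0,0,0]]' 100
python3 look.py 30
```

```text
clock: 39.67
ee_pos: [0.6197, 0.08, 0.0695]
ee_rot: [3.051, -0.75, -0.0]
wrist_force: [-0.2, -0.5, -0.9]
opening: 0.0299
clock: 40.5
ee_pos: [0.6209, 0.0818, 0.053]
ee_rot: [-3.051, 0.75, -0.001]
wrist_force: [0.6, 1.0, 0.2]
opening: 0.008
clock 40.50 pos [0.6209 0.0818 0.053 ] jaw -27.62 tilt [ 0.001  0.    -1.   ] F [0.6 1.  0.2] op 0.008
shift tool mm [-4.6 -7.8 12.8] turn -0.0
```

View pics/c30.png

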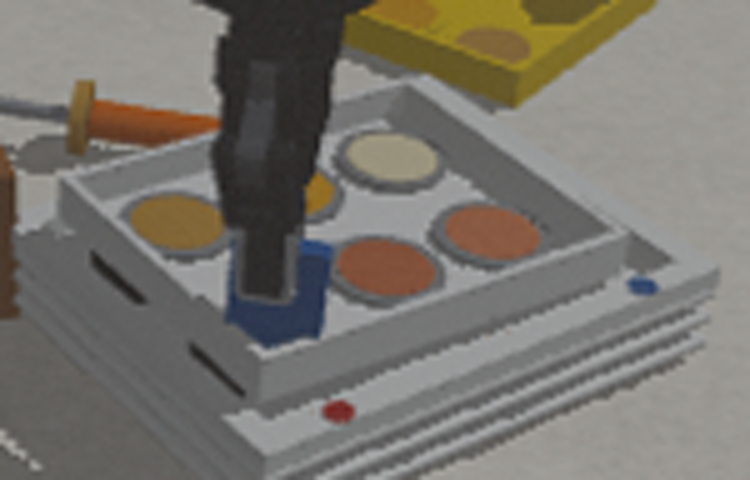

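View pics/wrist30.png

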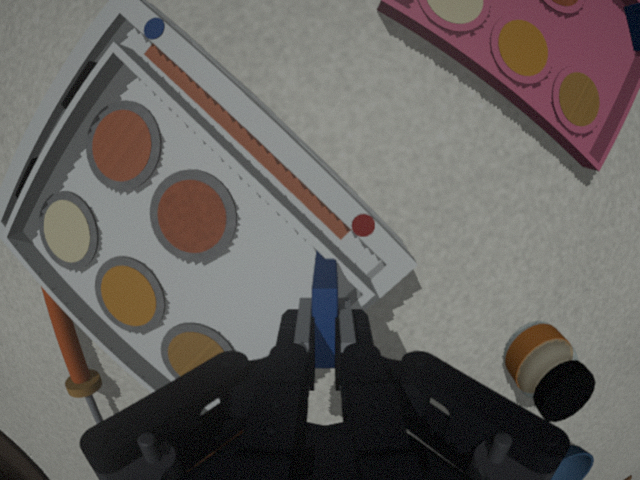

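```bash
python3 -m pendant '[[0,0,0,-0.004,0],[0,0,0,-0.006,0],[0,0,0,-0.01,0],[0,0,0,-0.015,0],[0,0,0,-0.025,0],[0,0,0,-0.03,0],[0,0,0,-0.03,0],[0,0,0,-0.025,0],[0,0,0,-0.015,0],[0,0,0,-0.005,0]]' 120
python3 - <<'E'
from h import *
rel(.577,-.332,.225,-27.6)
cv2.imwrite('pics/scene31.png',robot.grab_frame('scene')[:,:,::-1])
E
```

```text
clock: 41.43
ee_pos: [0.6218, 0.0819, 0.2222]
ee_rot: [-3.049, 0.749, -0.009]
wrist_force: [-0.5, 0.4, -0.7]
opening: 0.0076
clock 41.43 pos [0.6218 0.0819 0.2222] jaw -27.62 tilt [ 0.006  0.001 -1.   ] F [-0.5  0.4 -0.7] op 0.0076
shift tool mm [152.1 387.5  -3.4] turn -0.0
```

View pics/scene31.png

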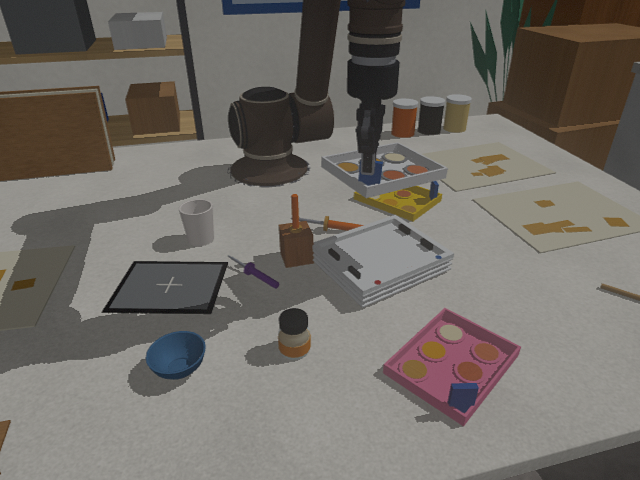

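The tray hangs level and clear, the pick stands in the block, and the bystanders are untouched. Carrying it to the mat.

```bash
python3 -m pendant '[[0,0.003,0.008,0,0],[0,0.006,0.015,0,0],[0,0.009,0.023,0,0],[0,0.011,0.028,0,0],[0,0.011,0.028,0,0],[0,0.011,0.028,0,0],[0,0.011,0.028,0,0],[0,0.011,0.028,0,0],[0,0.011,0.028,0,0],[0,0.011,0.028,0,0]]'
python3 -m pendant '[[0,0.011,0.028,0,0],[0,0.011,0.028,0,0],[0,0.011,0.028,0,0],[0,0.01,0.025,0,0],[0,0.008,0.02,0,0],[0,0.005,0.012,0,0],[0,0.002,0.005,0,0],[0,0,0,0,0],[0,0,0,0,0],[0,0,0,0,0]]'
python3 - <<'E'
from h import *
rel(.577,-.332,.225,-27.6)
for n in('scene','top','wrist'):cv2.imwrite(f'pics/{n}32.png',robot.grab_frame(n)[:,:,::-1])
E
```

```text
clock: 42.32
ee_pos: [0.5912, -0.1785, 0.2157]
ee_rot: [3.051, -0.75, -0.005]
wrist_force: [0.5, -0.4, -1.0]
opening: 0.0075
clock: 43.15
ee_pos: [0.5766, -0.3318, 0.2177]
ee_rot: [-3.051, 0.748, 0.0]
wrist_force: [-0.9, 0.0, -0.4]
opening: 0.0075
clock 43.15 pos [ 0.5766 -0.3318  0.2177] jaw -27.54 tilt [-0.  0. -1.] F [-0.9  0.  -0.4] op 0.0075
shift tool mm [ 0.5  0.  -7.3] turn 0.1
```

View pics/scene32.png

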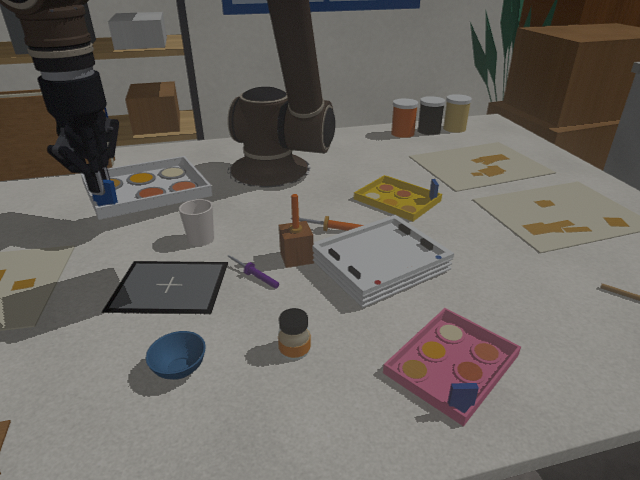

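View pics/top32.png

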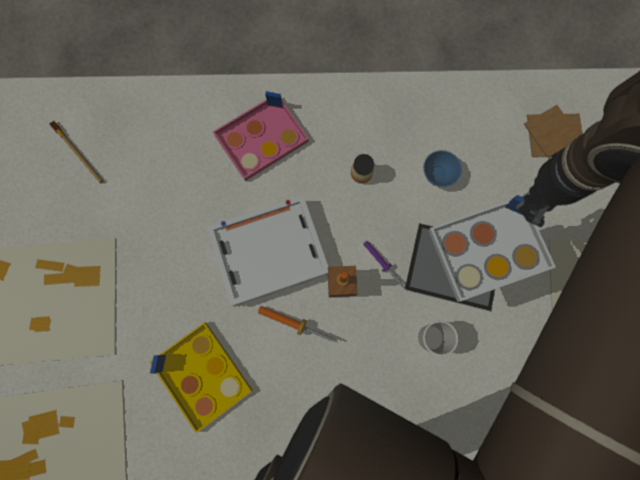

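```bash
python3 - <<'E'
from h import *
cs=[(431,225),(517,199),(553,268),(462,300)]
print(onz('top',*np.mean(cs,0),.21),'mat .504 -.278')
sc=[(80,186),(181,160),(210,183),(98,214)]
for a,b in zip([(431,225),(462,300),(553,268)],[(211,185),(176,160),(80,176)]):
    X=tri(('top',*a),('scene',*b));print(X.round(3),np.round(proj('top',X),0),np.round(proj('scene',X),0))
T0=cv2.imread('pics/top0.png');T=cv2.imread('pics/top32.png')
for nm,b in(('jar',(345,145,382,190)),('cup',(415,315,465,360)),('bowl',(420,145,466,192))):
    x0,y0,x1,y1=b;t=T0[y0:y1,x0:x1];r=cv2.matchTemplate(T[y0-8:y1+8,x0-8:x1+8],t,cv2.TM_CCOEFF_NORMED);_,v,_,l=cv2.minMaxLoc(r);print(nm,v,np.array(l)-8)
E
```

```text
[ 0.50867852 -0.28341141  0.21      ] mat .504 -.278
[ 0.551 -0.171  0.228] [430. 225.] [210. 185.]
[ 0.415 -0.223  0.221] [465. 300.] [179. 161.]
[ 0.466 -0.384  0.231] [554. 268.] [ 81. 176.]
jar 0.9997586607933044 [0 0]
cup 0.9657043218612671 [0 0]
bowl 0.9996909499168396 [0 0]
```

The tray is centred about 7 mm from the mat's middle, with its rim 0.22–0.23 m up and nearly level. The jar, cup and bowl haven't moved. I let it settle for one call, check, and hand in.

```bash
python3 -m pendant '[[0,0,0,0,0],[0,0,0,0,0],[0,0,0,0,0],[0,0,0,0,0],[0,0,0,0,0],[0,0,0,0,0],[0,0,0,0,0],[0,0,0,0,0],[0,0,0,0,0],[0,0,0,0,0]]'
python3 - <<'E'
from h import *
rel(.577,-.332,.225,-27.6)
im=robot.grab_frame('scene')[:,:,::-1];cv2.imwrite('pics/scene33.png',im)
cv2.imwrite('pics/c33.png',cv2.resize(im[140:280,60:330],None,fx=2.9,fy=2.9,interpolation=cv2.INTER_CUBIC))
print(robot.state()['qvel'].round(3))
E
```

```text
clock: 44.13
ee_pos: [0.5764, -0.3331, 0.2177]
ee_rot: [3.051, -0.75, 0.0]
wrist_force: [-0.2, 0.3, -1.5]
opening: 0.0071
clock 44.13 pos [ 0.5764 -0.3331  0.2177] jaw -27.62 tilt [ 0. -0. -1.] F [-0.2  0.3 -1.5] op 0.0071
shift tool mm [ 0.  -1.2 -7.3] turn -0.0
[-0.    -0.    -0.002  0.001  0.001  0.002]
```

View pics/c33.png

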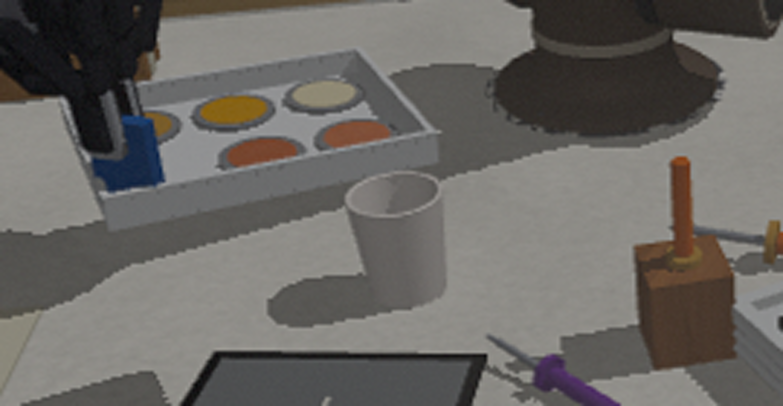

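The view shows the tray level and still by its tab, and the pick upright in the block. Handing in.

```bash
python3 -c "
from rig import robot
print(robot.hand_in())"
```

```text
the job is handed in; nothing more can be done
None
```

The job is handed in at about 44 s of the 72 s allowed, and every final check looked good. The hand-in gave no verdict. The least certain part is step 8, the peel.

**Pick:** I drew the point along the copper groove from the blue dot to the red dot at about 3 cm/s. It rode near the tray side of the groove until I nudged it outwards twice. It then went back in its stand and was let go. The last picture shows it upright.

**Peel:** This took several tries.
- **First lift:** it came up almost level (tab corner about 22 mm, far corner about 16 mm), off the sprung grips, so it did not meet the peel condition.
- **Setting it back:** the tray caught on the grips twice, with up to 29 N at the wrist. On the next try its far side was back on the seat, with the tray about 9 mm towards -y.
- **Rigid try:** a light pinch still lifted it as one piece.
- **Final peel:** pinching only the top 3 mm of the tab let it pivot. Image measurements put the tab corner at about 17–20 mm and the far corner at about 2–4.5 mm, held for several tenths of a second. These are pixel estimates, good to about 1–2 mm. The tab side was already resting about 10 mm up on the border, so this was a repeat peel rather than one from the fully nested position.

**Final hold:**
- The tray's centre was about 7 mm from the mat's middle, its rim 0.22–0.23 m up, and it was nearly level and still.
- The wrist force showed about 1.5 N of weight.
- The finger opening still crept from 7.5 to 7.1 mm in the last second at 120 N.

**Surroundings:** The jar, cup and bowl had not moved in the top view. The two look-alike picks had toppled by the time I first looked at the scene again.

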